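# Kit the machined parts into their inspection nests

## Robot

A 6-joint arm with a two-finger parallel gripper is mounted at the origin on a cart in front of the work surface, level with it; the furniture and walls round the work are solid. World frame = base frame: x ahead of the robot, y to its left, z up, the work surface at z = 0. Lengths are in m, angles in degrees, forces in N, time in s.
With the tool pointing down it reaches from about 0.425 to 0.925 m from the base axis. Payload 12.5 kg.
Tool frame: the origin (TCP) lies on the centre line of the jaws, within the pads' length; the fingertips stand 25 mm ahead of it and the grasp point (between the pads) lies 6 mm ahead of it (r.tips_ahead is the distance from the TCP to the fingertips, in m); z points along the fingers, y is the line along which they close (so a half turn about z gives the same grasp; the last joint's range is limited). The gripper opens to 85 mm and grips with 20 to 120 N. Pads are 22 mm wide; open, the fingers measure 114 mm over their backs; the gripper's body (76 mm by 85 mm) begins 54 mm behind the grasp point. The pads swing forward as they close: fully open they stand 13 mm farther back than shut.
Start: joints at [71.184, 28.126, 89.318, -0, 62.55, -6.05], TCP at [0.138, 0.61, 0.256] pointing down, gripper open.
Joint ranges: [-177.58, 177.58], [-47.91, 125.51], [2.72, 160], [-65.01, 245.01], [3.68, 167.84], [-153.87, 153.87]. Speed limits (degrees/s): [127.2, 127.2, 159.86, 180, 180, 180].

## Interface

Orientations are given as a 3x3 rotation matrix whose columns are the frame's x, y, z axes.
In Python, from bench import sensors, eyes, ticket, r gives the robot as it stands.
- The arm moves only by the tool play_rows, never from a script. Its argument "targets" is a list of rows, each an object with "slide": the shift along the tool's x, y, z normalised to -1 to 1, where 1 is 100 mm, a list of three; "turn": the turn, a rotation vector about the tool's x, y, z normalised to -1 to 1, where 1 is 60 degrees, a list of three. In form: [{"slide": [dx, dy, dz], "turn": [wx, wy, wz]}, ...]. A call has 1 to 10 rows; each row is the pose to reach, as a shift and turn from the pose commanded when the call began, along the tool's axes at that moment; what a row does not reach only later rows make up. A row lasts 1/12 s, in which the tool goes at most 41.7 mm and 7.16 degrees, less where a joint would pass 70% of its speed; a pose out of reach is approached as far as the arm can. A call with a number of a shift or a turn outside -1 to 1 is refused whole. A call with a gripper value outside its range is refused whole. "grip" is the gripper command: -1 is fully open, 1 is shut, values between are in proportion, set as the call begins (left out, the last holds). The fingers move at their own pace and stop on an object; "force" is the grip in N (left out, the last holds). Time passes only in rows, so rows that repeat a pose let the fingers close. It gives the time, the measured TCP pose, the force, the opening and the grip force at its end, in the units of the state.
- sensors.sense(): the state, without advancing time (a new reading comes with each control period).
- eyes.capture(name): name is "scene" or "side" or "wrist"; returns a dict with "image" (480x640x3 uint8, blue, green, red), "K" (3x3 intrinsics, pixels), "extrinsics" (4x4, takes a point from camera to world coordinates). Camera axes: x right, y down, z forward; pixel columns grow to the right and rows downward; lengths in m; the calibration is good to about 2 mm. A picture is of the moment at which its call begins. There is no depth.
- ticket.finish_job(): hands the job in; it is judged then, once.
The state is a dict: "clock": time; "qpos": joint angles; "qd": joint speeds; "joint_efforts": joint torques, N m; "tool_pos": TCP position; "eef_rot": TCP orientation; "force": force on the tool from outside, world axes, zero at the start; "moment": the same for the moment, N m; "gripper_width": opening from 0.0 (shut) to 1.0 (fully open); "gripper_force": force on a finger pad.
Only numpy, scipy, OpenCV 4.12 (cv2) and the standard library are available. Lean on these libraries where they do the work, as an engineer would, in place of code of your own. Each camera call takes 0.05 s, during which the arm holds its last target. There are 200 camera calls.

## Task

Pick the four bare metal workpieces (long profile piece, short profile piece, drilled block and turned bush) out from among the electrical parts and put each into the wooden nest whose recess has its shape and size, lying flat on the recess floor in line with the recess. Leave the contactor and the terminal strip where they are.

Things in the scene. Friction and masses are not known exactly. Their poses are not given: they have to be found in the camera images.
- profile_long_center (a point): The longer of the two aluminium T-slot profile offcuts, 80 (x) by 30 (y) by 30 (z) mm, lying on the worktop; loose, about 0.07 kg. This point is its centre, 15 mm above its underside. x runs along its length, z is up. Can be gripped across the 30 mm width.
- profile_short_center (a point): The shorter of the two aluminium T-slot profile offcuts, 50 (x) by 30 (y) by 30 (z) mm, lying on the worktop; loose, about 0.04 kg. This point is its centre, 15 mm above its underside. x runs along its length, z is up. Can be gripped across the 30 mm width.
- drilled_block_center (a point): Solid aluminium fixture block with drilled holes in its top, 45 (x) by 60 (y) by 28 (z) mm; loose, about 0.2 kg. This point is its centre, 14 mm above its underside. y runs along its longer side, z is up. Can be gripped across the 45 mm width.
- bush_center (a point): Turned steel bush: a plain thick ring 44 mm in diameter and 32 mm high with an upright 18 mm bore; loose, about 0.2 kg. This point is its centre, 16 mm above its underside. z is up along the bore. Can be gripped across the outside in any direction.
- nest_long_floor (a point): Pale wooden plate screwed to the worktop (does not move), 116 by 66 mm and 8 mm high, with a rectangular recess 96 (x) by 46 (y) mm, the longest one, 5 mm deep and lined black in its middle; its floor lies 3 mm above the worktop. This point is the centre of the recess floor; x runs along the recess, z is up. It is the nest for the long profile, with 8 mm to spare on every side.
- nest_short_floor (a point): Pale wooden plate screwed to the worktop (does not move), 86 by 66 mm and 8 mm high, with a rectangular recess 66 (x) by 46 (y) mm, the smallest rectangular one, 5 mm deep and lined black in its middle; its floor lies 3 mm above the worktop. This point is the centre of the recess floor; x runs along the recess, z is up. It is the nest for the short profile, with 8 mm to spare on every side.
- nest_block_floor (a point): Pale wooden plate screwed to the worktop (does not move), 81 by 96 mm and 8 mm high, with a rectangular recess 61 (x) by 76 (y) mm, the widest one, 5 mm deep and lined black in its middle; its floor lies 3 mm above the worktop. This point is the centre of the recess floor; y runs along its longer side, z is up. It is the nest for the drilled block, whose longer side goes along the longer side of the recess, with 8 mm to spare on every side.
- nest_round_floor (a point): Pale wooden plate screwed to the worktop (does not move), 80 by 80 mm and 8 mm high, with a round recess 60 mm in diameter 5 mm deep and lined black in its middle; its floor lies 3 mm above the worktop. This point is the centre of the recess floor; z is up. It is the nest for the bush, with 8 mm to spare on every side.
- contactor_center (a point): Bystander: small grey contactor with a blue button on top, 58 by 45 mm and 54 mm high; loose. This point lies 26 mm above its underside. To be left where it is.
- terminals_center (a point): Bystander: short row of rail terminals in grey, blue and yellow slices, 42 by 43 mm and 40 mm high; loose. This point lies 19 mm above its underside. To be left where it is.

How it is judged (in metres and radians):
At the end, for the whole second after the job is handed in: Each of the four workpieces rests in its own nest: centre within 13 mm of the recess centre seen from above, underside within 2.5 mm of the recess floor, tilted less than 0.06 rad, and (bush excepted) in line with the recess to 0.35 rad, either way round; all released (horizontal distance between profile_long_center and nest_long_floor below 0.013 m and z of profile_long_center in the frame of nest_long_floor between 0.0125 and 0.0175 m and angle between each of profile_long_center, profile_short_center, drilled_block_center, bush_center's own z axis and vertical below 0.06 rad and angle between the x axis of profile_long_center and the x axis of nest_long_floor, either way round below 0.35 rad and horizontal distance between profile_short_center and nest_short_floor below 0.013 m and z of profile_short_center in the frame of nest_short_floor between 0.0125 and 0.0175 m and angle between the x axis of profile_short_center and the x axis of nest_short_floor, either way round below 0.35 rad and horizontal distance between drilled_block_center and nest_block_floor below 0.013 m and z of drilled_block_center in the frame of nest_block_floor between 0.0115 and 0.0165 m and angle between the x axis of drilled_block_center and the x axis of nest_block_floor, either way round below 0.35 rad and horizontal distance between bush_center and nest_round_floor below 0.013 m and z of bush_center in the frame of nest_round_floor between 0.0135 and 0.0185 m); the robot touches nothing.
It fails at once if the contactor is moved more than 15 mm or tipped over (distance of contactor_center from where it was at the start of the episode above 0.015 m or angle between contactor_center's own z axis and vertical above 0.4 rad).
It fails at once if the terminal strip is moved more than 15 mm or tipped over (distance of terminals_center from where it was at the start of the episode above 0.015 m or angle between terminals_center's own z axis and vertical above 0.4 rad).
It also fails if it takes over 115 s, if anything falls off the work surface, if the arm or the gripper's body presses on something with over 40 N, if the wrist force passes 120 N, or if a joint passes its speed limit or range.

## Working session

There is one attempt and no reset: what is moved stays moved. The work goes in short steps, Python scripts to look and compute and a tool call to move; the robot and the scene stay as the last step left them, time stands still between calls to the robot, and variables do not carry over. Pictures are saved under pics/ and viewed, at most 14 in all, crops included, and the job is handed in when it is done.

Besides the shell and the picture viewer there is one more tool, called after "Call:" as name([rows], argument=value, ...), one row to a line, values as JSON. play_rows: Moves the arm, as the interface text tells. Scaled input: -1 to 1 covers 100 mm each way for a shift and 60 degrees each way for a turn. Its arguments: {"type":"object","properties":{"targets":{"type":"array","items":{"type":"object","properties":{"slide":{"type":"array","items":{"type":"number"}},"turn":{"type":"array","items":{"type":"number"}}}}},"grip":{"type":"number"},"force":{"type":"number"}},"required":["targets"]}

```bash
mkdir -p pics; ls; python3 - <<'E'
from bench import sensors, eyes, r
import cv2, numpy as np
s=sensors.sense(); print(s['clock'],s['tool_pos'],np.round(s['eef_rot'],3).tolist(),s['gripper_width'],r.tips_ahead)
for n in("scene","side"):
    c=eyes.capture(n); cv2.imwrite(f"pics/{n}0.png",c["image"]); np.savez(f"pics/{n}0.npz",**c)
    print(n,np.round(c["K"],1).tolist(),np.round(c["extrinsics"],3).tolist())
E
```

```text
pics
0.0 [0.13801282 0.609357   0.25569229] [[-0.975, 0.221, -0.0], [0.221, 0.975, -0.001], [0.0, -0.001, -1.0]] 0.9993589766662447 0.025
scene [[548.8, 0.0, 328.1], [0.0, 548.8, 241.1], [0.0, 0.0, 1.0]] [[0.811, -0.325, 0.487, -0.089], [-0.585, -0.475, 0.657, -0.788], [0.018, -0.818, -0.575, 0.766], [0.0, 0.0, 0.0, 1.0]]
side [[503.0, 0.0, 317.3], [0.0, 503.0, 243.9], [0.0, 0.0, 1.0]] [[0.988, 0.134, -0.079, 0.608], [0.155, -0.808, 0.569, -0.695], [0.013, -0.574, -0.819, 1.081], [0.0, 0.0, 0.0, 1.0]]
```

View pics/scene0.png

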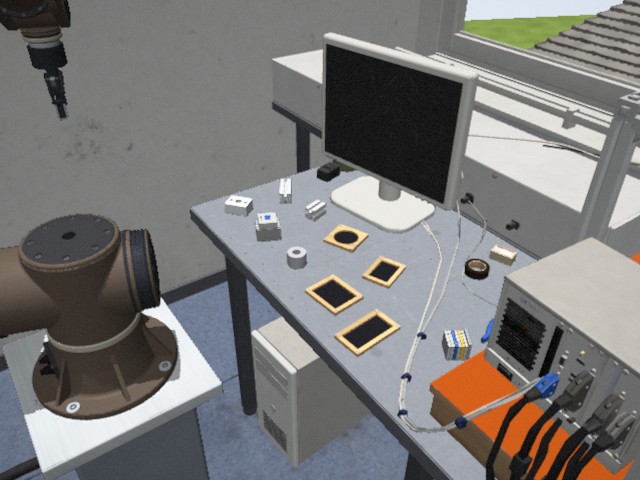

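View pics/side0.png

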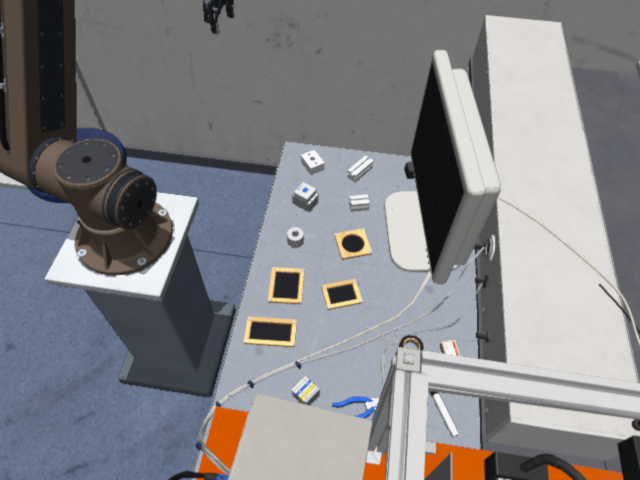

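The scene view shows the long profile at about (285,190), the short profile at (315,209), the block at (238,205), the contactor at (267,226) and the bush at (297,257). The nests are round (345,238), short (384,271), block (334,293) and long (367,332).

In the side view the block is at (313,160), the long profile at (360,167), the short profile at (359,202) and the bush at (295,237). The nests are at (353,243), (286,285), (342,293) and (271,331), and the terminals at (306,389).

```bash
cat > h.py <<'E'
import cv2, numpy as np
def ray(c,uv,z):
    uv=np.atleast_2d(np.asarray(uv,float)); K,E=c["K"],c["extrinsics"]
    d=np.c_[uv,np.ones(len(uv))]@np.linalg.inv(K).T@E[:3,:3].T; o=E[:3,3]
    return (o+d*((z-o[2])/d[:,2])[:,None])[:,:2]
def rect(p):
    (cx,cy),(w,h),a=cv2.minAreaRect((p*1000).astype(np.float32))
    if w<h: w,h,a=h,w,a+90
    return np.round([cx,cy,w,h,(a+90)%180-90],1)
E
cat > m.py <<'E'
from h import *
pts={'scene':dict(block=(238,205),long=(285,190),short=(315,209),cont=(267,226),bush=(297,257),term=(456,345),Nround=(345,238),Nshort=(384,271),Nblock=(334,293),Nlong=(367,332)),
'side':dict(block=(313,160),long=(360,167),short=(359,202),cont=(305,195),bush=(295,237),term=(306,389),Nround=(353,243),Nblock=(286,285),Nshort=(342,293),Nlong=(271,331))}
hz=dict(block=.014,long=.015,short=.015,bush=.016,cont=.027,term=.02)
for n in pts:
    c=np.load(f"pics/{n}0.npz"); im=c["image"]; hsv=cv2.cvtColor(im,cv2.COLOR_BGR2HSV)
    wood=((hsv[...,0]>8)&(hsv[...,0]<28)&(hsv[...,1]>70)&(hsv[...,2]>130)).astype(np.uint8)
    # desk colour difference
    bg=cv2.medianBlur(im,51); diff=np.abs(im.astype(int)-bg).max(2); ob=(diff>22).astype(np.uint8)
    ob=cv2.morphologyEx(ob,cv2.MORPH_CLOSE,np.ones((3,3)))
    for k,p in pts[n].items():
        m=wood if k[0]=='N' else ob
        cs,_=cv2.findContours(m,cv2.RETR_EXTERNAL,cv2.CHAIN_APPROX_NONE)
        cs=[q for q in cs if cv2.contourArea(q)>60]
        q=min(cs,key=lambda q:abs(cv2.pointPolygonTest(q,p,True)) if cv2.pointPolygonTest(q,p,True)<0 else 0)
        q=cv2.convexHull(q); M=cv2.moments(q); uv=(M['m10']/M['m00'],M['m01']/M['m00'])
        z=.008 if k[0]=='N' else hz[k]
        print(n,k,np.round(uv,1),'ctr mm',np.round(ray(c,uv,z)[0]*1000,1),'rect',rect(ray(c,q[:,0],z)))
E
python3 m.py
```

```text
scene block [314.7 316.9] ctr mm [ 372.  -127.2] rect [ 434.6  156.  1633.  1158.7   84. ]
scene long [314.7 316.9] ctr mm [ 371.4 -128.1] rect [ 433.9  154.7 1630.8 1157.1   84. ]
scene short [314.7 316.9] ctr mm [ 371.4 -128.1] rect [ 433.9  154.7 1630.8 1157.1   84. ]
scene cont [314.7 316.9] ctr mm [ 364.  -138.6] rect [ 425.6  139.6 1604.7 1138.6   84. ]
scene bush [314.7 316.9] ctr mm [ 370.8 -129. ] rect [ 433.2  153.5 1628.6 1155.6   84. ]
scene term [314.7 316.9] ctr mm [ 368.3 -132.5] rect [ 430.4  148.4 1619.9 1149.4   84. ]
scene Nround [345.2 237.5] ctr mm [595.6  66. ] rect [596.3  67.   86.2  80.9  22. ]
scene Nshort [383.7 271.6] ctr mm [585.6 -88.8] rect [586.3 -87.7  93.4  67.4  22.4]
scene Nblock [333.7 293.7] ctr mm [449.1 -86.1] rect [450.  -84.3  97.6  83.4 -84.3]
scene Nlong [366.3 331.7] ctr mm [ 434.4 -213.7] rect [ 436.4 -212.4  119.9   67.5    5. ]
side block [321.7 295.6] ctr mm [ 539.6 -102.6] rect [ 402.8  -19.7 1763.1 1081.9   -7. ]
side long [321.7 295.6] ctr mm [ 539.7 -103.2] rect [ 403.   -20.3 1761.4 1080.9   -7. ]
side short [359.  202.5] ctr mm [597.1 201.7] rect [597.4 201.6  58.7  57.7 -74.3]
side cont [305.4 197.1] ctr mm [450.3 186.3] rect [451.8 187.7  83.1  78.3  63. ]
side bush [295.2 237.3] ctr mm [445.6  56.3] rect [446.4  56.3  67.8  44.2 -79.1]
side term [304.6 393.8] ctr mm [ 540.  -347.4] rect [ 541.  -339.3  110.2   60.4   -5.5]
side Nround [352.5 243.5] ctr mm [595.5  66.8] rect [595.2  68.1  83.8  81.1 -67.9]
side Nblock [286.1 285.5] ctr mm [448.6 -85.6] rect [448.4 -83.3  98.7  81.1 -84.1]
side Nshort [341.2 293.8] ctr mm [585.4 -86.7] rect [585.5 -85.6  86.9  68.6  21.9]
side Nlong [270.4 331.4] ctr mm [ 436.2 -212.3] rect [ 435.9 -211.4  115.7   68.5    5.2]
```

Both views agree on the nests, and their sizes match the given ones. I'll move over the cluster and measure the workpieces from close by.

Call:
play_rows([
  {"slide": [-0.9,-0.64,-0.1],"turn": [0,0,0]},
  {"slide": [-0.9,-0.64,-0.1],"turn": [0,0,0]},
  {"slide": [-0.9,-0.64,-0.1],"turn": [0,0,0]},
  {"slide": [-0.9,-0.64,-0.1],"turn": [0,0,0]},
], grip=-1)

```text
clock: 0.43
tool_pos: [0.2142, 0.5244, 0.2667]
eef_rot: [[-0.975, 0.224, 0.0], [0.224, 0.975, -0.001], [-0.001, -0.001, -1.0]]
force: [-0.1, 0.1, 0.3]
gripper_width: 1.002
gripper_force: 0.0
```

Call:
play_rows([
  {"slide": [-0.9,-0.64,-0.1],"turn": [0,0,0]},
  {"slide": [-0.9,-0.64,-0.1],"turn": [0,0,0]},
  {"slide": [-0.9,-0.64,-0.1],"turn": [0,0,0]},
  {"slide": [-0.9,-0.64,-0.1],"turn": [0,0,0]},
])

```text
clock: 0.77
tool_pos: [0.2877, 0.4424, 0.2767]
eef_rot: [[-0.975, 0.224, 0.001], [0.224, 0.975, -0.0], [-0.001, -0.0, -1.0]]
force: [-0.6, 0.2, 0.9]
gripper_width: 0.999
gripper_force: 0.0
```

Call:
play_rows([
  {"slide": [-0.9,-0.64,-0.1],"turn": [0,0,0]},
  {"slide": [-0.9,-0.64,-0.1],"turn": [0,0,0]},
  {"slide": [-0.9,-0.64,-0.1],"turn": [0,0,0]},
  {"slide": [-0.9,-0.64,-0.1],"turn": [0,0,0]},
])

```text
clock: 1.1
tool_pos: [0.3614, 0.3605, 0.2866]
eef_rot: [[-0.975, 0.224, 0.001], [0.224, 0.975, -0.0], [-0.001, 0.0, -1.0]]
force: [-0.5, 0.3, -0.8]
gripper_width: 1.003
gripper_force: 0.0
```

Call:
play_rows([
  {"slide": [-0.9,-0.64,-0.1],"turn": [0,0,0]},
  {"slide": [-0.9,-0.64,-0.1],"turn": [0,0,0]},
  {"slide": [-0.9,-0.64,-0.1],"turn": [0,0,0]},
  {"slide": [-0.9,-0.64,-0.1],"turn": [0,0,0]},
  {"slide": [-0.9,-0.64,-0.1],"turn": [0,0,0]},
  {"slide": [-0.9,-0.64,-0.1],"turn": [0,0,0]},
])

```text
clock: 1.6
tool_pos: [0.4321, 0.281, 0.296]
eef_rot: [[-0.975, 0.221, -0.001], [0.221, 0.975, 0.0], [0.001, -0.0, -1.0]]
force: [-0.2, 0.2, 0.1]
gripper_width: 1.001
gripper_force: 0.0
```

```bash
python3 - <<'E'
from bench import sensors, eyes
from h import *
s=sensors.sense(); print(s['clock'],s['tool_pos'],np.round(s['eef_rot'],3).tolist(),s['qpos'],s['force'])
c=eyes.capture("wrist"); cv2.imwrite("pics/w1.png",c["image"]); np.savez("pics/w1.npz",**c)
print(np.round(c["K"],1).tolist(),np.round(c["extrinsics"],3).tolist())
c=np.load("pics/side0.npz"); print(ray(c,[(313,160),(360,167)],.015))
E
```

```text
1.6 [0.43212716 0.28097983 0.29599666] [[-0.975, 0.221, -0.001], [0.221, 0.975, 0.0], [0.001, -0.0, -1.0]] [ 2.56784533e+01  1.67939863e+01  1.01418373e+02  2.28274681e-02
  6.18222516e+01 -5.15630904e+01] [-0.22258295  0.22688054  0.09503072]
[[411.9, 0.0, 322.0], [0.0, 411.9, 248.5], [0.0, 0.0, 1.0]] [[0.22, 0.933, 0.284, 0.36], [0.976, -0.21, -0.065, 0.297], [-0.001, 0.292, -0.957, 0.414], [0.0, 0.0, 0.0, 1.0]]
[[0.44663289 0.34020962]
 [0.58564519 0.33532229]]
```

View pics/w1.png

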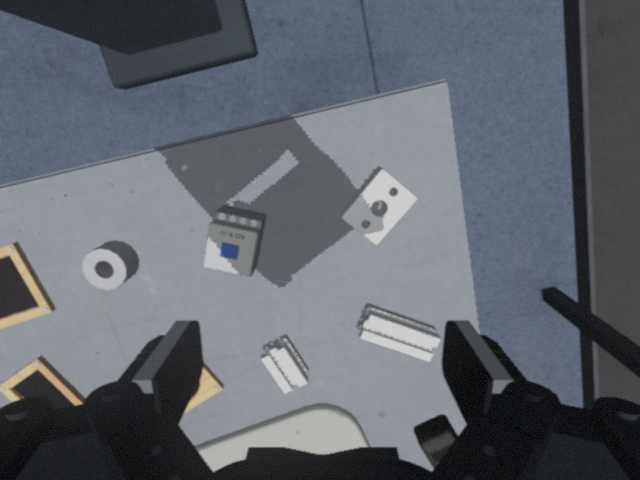

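The wrist view shows the four workpieces from close by: block (379,206), bush (105,268), long profile (399,332) and short profile (284,362). The contactor at (235,240) stands between the bush and the block.

```bash
python3 - <<'E'
from h import *
c=np.load("pics/w1.npz"); im=c["image"]; hsv=cv2.cvtColor(im,cv2.COLOR_BGR2HSV); g=hsv[...,2]; S=hsv[...,1]
for k,p,z in [('block',(390,205),.028),('long',(399,332),.03),('short',(284,362),.03),('bush',(92,268),.032)]:
  for T in (175,195,215):
    m=((g>T)&(S<40)).astype(np.uint8)
    if k!='bush': m=cv2.morphologyEx(m,cv2.MORPH_CLOSE,np.ones((5,5)))
    cs,_=cv2.findContours(m,cv2.RETR_EXTERNAL,cv2.CHAIN_APPROX_NONE)
    cs=[q for q in cs if cv2.contourArea(q)>150]
    q=max(cs,key=lambda q:cv2.pointPolygonTest(q,p,True))
    print(k,T,rect(ray(c,q[:,0],z)), np.int32(cv2.boxPoints(cv2.minAreaRect(q))).tolist())
r=cv2.resize(im[150:400,60:460],(800,500),interpolation=cv2.INTER_CUBIC); cv2.imwrite("pics/w1c.png",r)
E
```

```text
block 175 [447.3 333.2  59.6  44.6 -51.5] [[341, 216], [382, 168], [417, 197], [376, 246]]
block 195 [447.2 333.1  58.   43.2 -51.6] [[342, 215], [382, 169], [416, 198], [376, 244]]Traceback (most recent call last):
  File "<stdin>", line 9, in <module>
ValueError: max() iterable argument is empty
```

```bash
python3 - <<'E'
from h import *
c=np.load("pics/w1.npz"); im=c["image"]; hsv=cv2.cvtColor(im,cv2.COLOR_BGR2HSV); g=hsv[...,2]; S=hsv[...,1]
for k,p,z in [('long',(399,332),.03),('short',(284,362),.03),('bush',(92,268),.032)]:
  for T in (175,195):
    m=((g>T)&(S<40)).astype(np.uint8)
    if k!='bush': m=cv2.morphologyEx(m,cv2.MORPH_CLOSE,np.ones((5,5)))
    cs,_=cv2.findContours(m,cv2.RETR_EXTERNAL,cv2.CHAIN_APPROX_NONE)
    cs=[q for q in cs if cv2.contourArea(q)>150]
    q=max(cs,key=lambda q:cv2.pointPolygonTest(q,p,True))
    print(k,T,rect(ray(c,q[:,0],z)), np.int32(cv2.boxPoints(cv2.minAreaRect(q))).tolist())
r=cv2.resize(im[150:400,60:460],(800,500),interpolation=cv2.INTER_CUBIC); cv2.imwrite("pics/w1c.png",r)
E
```

```text
long 175 [587.4 328.5  82.1  28.7  56.8] [[358, 337], [367, 313], [440, 338], [432, 362]]
long 195 [587.3 328.2  80.6  27.3  56.8] [[359, 337], [367, 314], [439, 339], [431, 362]]
short 175 [597.5 201.   53.6  29.3  16.4] [[259, 357], [280, 343], [307, 382], [286, 396]]
short 195 [597.3 200.8  52.   27.   16.5] [[260, 357], [280, 344], [305, 382], [285, 395]]
bush 175 [447.   56.6  41.   41.   46.9] [[75, 275], [91, 242], [131, 262], [114, 295]]
bush 195 [600.5 192.9  47.4   8.5  16.8] [[261, 359], [267, 355], [290, 389], [284, 393]]
```

View pics/w1c.png

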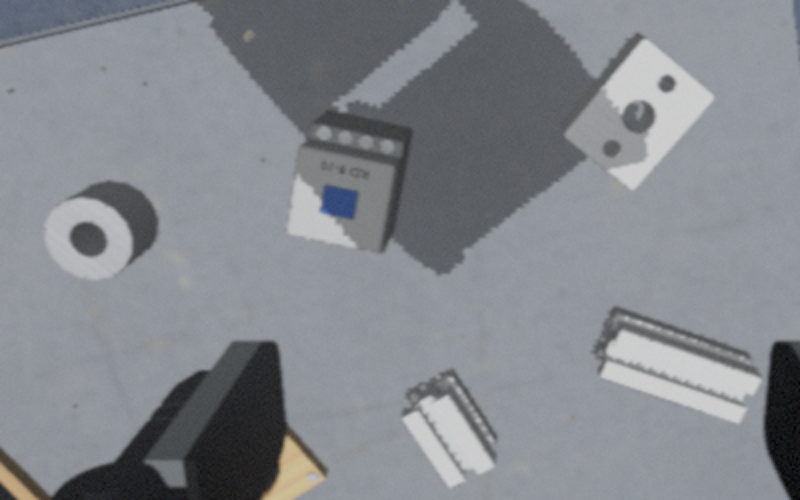

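The measured sizes match the given ones (80x28, 52x28, 59x44, Ø41–44). Next is a short helper that turns waypoints into move numbers.

```bash
cat > plan.py <<'E'
import sys, numpy as np
from scipy.spatial.transform import Rotation as R
from bench import sensors
def plan(wps):  # (x,y,z mm, yaw of closing axis deg)
    s=sensors.sense(); p=np.array(s['tool_pos'])*1000; M=np.array(s['eef_rot'])
    print('t',round(s['clock'],2),'p',np.round(p,1))
    for x,y,z,yaw in wps:
        a=np.radians(yaw); yv=np.array([np.cos(a),np.sin(a),0]); zv=np.array([0,0,-1.])
        G=np.c_[np.cross(yv,zv),yv,zv]; g=np.array([x,y,z])
        while 1:
            d=M.T@(g-p)/100; w=R.from_matrix(M.T@G).as_rotvec(degrees=True)/60
            k=int(max(np.ceil(np.abs(d).max()/.999),np.ceil(np.abs(w).max()/.999),1))
            dd=np.round(d/k,2); ww=np.round(w/k,2)
            n=int(max(np.ceil(np.linalg.norm(dd)*100/41),np.ceil(np.linalg.norm(ww)*60/7.1)))
            print((x,y,z,yaw),'slide',dd.tolist(),'turn',ww.tolist(),'rows',n)
            p=p+M@dd*100; M=M@R.from_rotvec(ww*60,degrees=True).as_matrix()
            if k==1: break
plan(eval(sys.argv[1]))
E
python3 plan.py "[(587,328,120,146.8),(587,328,32,146.8)]"
```

```text
t 1.65 p [431.9 281.2 296. ]
(587, 328, 120, 146.8) slide [-0.71, 0.4, 0.88] turn [0.0, -0.0, -0.58] rows 5
(587, 328, 120, 146.8) slide [-0.8, -0.07, 0.88] turn [0.0, -0.0, -0.58] rows 5
(587, 328, 32, 146.8) slide [-0.0, -0.0, 0.88] turn [0.0, -0.0, 0.0] rows 3
```

Call:
play_rows([
  {"slide": [-0.71,0.4,0.88],"turn": [0,0,-0.58]},
  {"slide": [-0.71,0.4,0.88],"turn": [0,0,-0.58]},
  {"slide": [-0.71,0.4,0.88],"turn": [0,0,-0.58]},
  {"slide": [-0.71,0.4,0.88],"turn": [0,0,-0.58]},
  {"slide": [-0.71,0.4,0.88],"turn": [0,0,-0.58]},
  {"slide": [-0.71,0.4,0.88],"turn": [0,0,-0.58]},
])

```text
clock: 2.15
tool_pos: [0.5099, 0.3049, 0.2072]
eef_rot: [[-0.925, -0.381, -0.002], [-0.381, 0.925, -0.001], [0.002, 0.0, -1.0]]
force: [-1.4, 0.7, 0.2]
gripper_width: 0.996
gripper_force: 0.0
```

Call:
play_rows([
  {"slide": [-0.8,-0.07,0.88],"turn": [0,0,-0.58]},
  {"slide": [-0.8,-0.07,0.88],"turn": [0,0,-0.58]},
  {"slide": [-0.8,-0.07,0.88],"turn": [0,0,-0.58]},
  {"slide": [-0.8,-0.07,0.88],"turn": [0,0,-0.58]},
  {"slide": [-0.8,-0.07,0.88],"turn": [0,0,-0.58]},
  {"slide": [-0.8,-0.07,0.88],"turn": [0,0,-0.58]},
  {"slide": [-0.8,-0.07,0.88],"turn": [0,0,-0.58]},
  {"slide": [-0.8,-0.07,0.88],"turn": [0,0,-0.58]},
])

```text
clock: 2.82
tool_pos: [0.5871, 0.3279, 0.1211]
eef_rot: [[-0.551, -0.835, 0.001], [-0.835, 0.551, 0.001], [-0.001, -0.0, -1.0]]
force: [0.4, 0.5, -0.1]
gripper_width: 0.994
gripper_force: 0.0
```

```bash
python3 - <<'E'
from bench import eyes
import cv2
c=eyes.capture("wrist"); cv2.imwrite("pics/w2.png",c["image"])
E
python3 plan.py "[(587,328,32,146.8)]"
```

```text
t 2.87 p [587.2 327.7 121.1]
(587, 328, 32, 146.8) slide [-0.0, 0.0, 0.89] turn [-0.0, 0.0, -0.0] rows 3
```

View pics/w2.png

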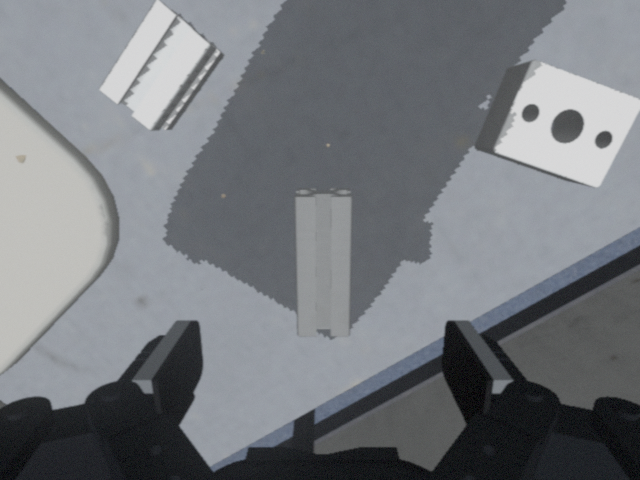

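The profile lies square between the jaws (columns 296–351, jaws centred near 322). I'll descend, grip and lift.

Call:
play_rows([
  {"slide": [0,0,0.4],"turn": [0,0,0]},
  {"slide": [0,0,0.7],"turn": [0,0,0]},
  {"slide": [0,0,0.82],"turn": [0,0,0]},
  {"slide": [0,0,0.88],"turn": [0,0,0]},
  {"slide": [0,0,0.88],"turn": [0,0,0]},
])

```text
clock: 3.28
tool_pos: [0.5874, 0.3272, 0.0319]
eef_rot: [[-0.548, -0.836, -0.001], [-0.836, 0.548, -0.0], [0.001, 0.001, -1.0]]
force: [0.5, -0.5, 0.6]
gripper_width: 0.997
gripper_force: 0.0
```

Call:
play_rows([
  {"slide": [0,0,0],"turn": [0,0,0]},
  {"slide": [0,0,0],"turn": [0,0,0]},
  {"slide": [0,0,0],"turn": [0,0,0]},
  {"slide": [0,0,0],"turn": [0,0,0]},
  {"slide": [0,0,0],"turn": [0,0,0]},
  {"slide": [0,0,0],"turn": [0,0,0]},
  {"slide": [0,0,0],"turn": [0,0,0]},
  {"slide": [0,0,0],"turn": [0,0,0]},
  {"slide": [0,0,0],"turn": [0,0,0]},
  {"slide": [0,0,0],"turn": [0,0,0]},
], grip=1, force=50)

```text
clock: 4.12
tool_pos: [0.5879, 0.3274, 0.0334]
eef_rot: [[-0.547, -0.837, 0.001], [-0.837, 0.547, 0.001], [-0.001, -0.001, -1.0]]
force: [-0.7, -0.3, 6.0]
gripper_width: 0.336
gripper_force: 51.1
```

Call:
play_rows([
  {"slide": [0,0,-0.3],"turn": [0,0,0]},
  {"slide": [0,0,-0.6],"turn": [0,0,0]},
  {"slide": [0,0,-0.98],"turn": [0,0,0]},
  {"slide": [0,0,-0.98],"turn": [0,0,0]},
  {"slide": [0,0,-0.98],"turn": [0,0,0]},
])

```text
clock: 4.53
tool_pos: [0.5882, 0.3275, 0.1327]
eef_rot: [[-0.547, -0.837, 0.004], [-0.837, 0.547, 0.002], [-0.004, -0.002, -1.0]]
force: [-0.5, -0.5, -1.1]
gripper_width: 0.338
gripper_force: 50.1
```

```bash
python3 plan.py "[(436,-212,140,95),(436,-212,60,95),(436,-212,36,95)]"
```

```text
t 4.53 p [588.2 327.5 132.7]
(436, -212, 140, 95) slide [0.89, -0.28, -0.01] turn [-0.0, 0.0, 0.14] rows 3
(436, -212, 140, 95) slide [0.84, -0.41, -0.02] turn [-0.0, 0.0, 0.14] rows 3
(436, -212, 140, 95) slide [0.77, -0.52, -0.01] turn [0.0, 0.0, 0.15] rows 3
(436, -212, 140, 95) slide [0.68, -0.64, -0.02] turn [0.0, 0.0, 0.14] rows 3
(436, -212, 140, 95) slide [0.58, -0.73, -0.01] turn [0.0, 0.0, 0.15] rows 3
(436, -212, 140, 95) slide [0.46, -0.82, -0.02] turn [0.0, 0.0, 0.14] rows 3
(436, -212, 60, 95) slide [0.01, -0.0, 0.8] turn [0.0, 0.0, 0.0] rows 2
(436, -212, 36, 95) slide [-0.0, -0.0, 0.24] turn [0.0, 0.0, 0.0] rows 1
```

Call:
play_rows([
  {"slide": [0.89,-0.28,-0.01],"turn": [0,0,0.14]},
  {"slide": [0.89,-0.28,-0.01],"turn": [0,0,0.14]},
  {"slide": [0.89,-0.28,-0.01],"turn": [0,0,0.14]},
])

```text
clock: 4.78
tool_pos: [0.5598, 0.2334, 0.1299]
eef_rot: [[-0.666, -0.746, -0.004], [-0.746, 0.666, -0.002], [0.004, 0.002, -1.0]]
force: [1.3, 0.8, -0.4]
gripper_width: 0.34
gripper_force: 50.0
```

Call:
play_rows([
  {"slide": [0.84,-0.41,-0.02],"turn": [0,0,0.14]},
  {"slide": [0.84,-0.41,-0.02],"turn": [0,0,0.14]},
  {"slide": [0.84,-0.41,-0.02],"turn": [0,0,0.14]},
])

```text
clock: 5.03
tool_pos: [0.5349, 0.1435, 0.1322]
eef_rot: [[-0.768, -0.641, -0.004], [-0.641, 0.768, -0.001], [0.003, 0.002, -1.0]]
force: [0.5, -0.1, -1.2]
gripper_width: 0.338
gripper_force: 50.1
```

Call:
play_rows([
  {"slide": [0.77,-0.52,-0.01],"turn": [0,0,0.15]},
  {"slide": [0.77,-0.52,-0.01],"turn": [0,0,0.15]},
  {"slide": [0.77,-0.52,-0.01],"turn": [0,0,0.15]},
])

```text
clock: 5.28
tool_pos: [0.5097, 0.0544, 0.1333]
eef_rot: [[-0.859, -0.512, -0.003], [-0.512, 0.859, -0.0], [0.003, 0.001, -1.0]]
force: [0.5, 1.0, -1.4]
gripper_width: 0.339
gripper_force: 50.1
```

Call:
play_rows([
  {"slide": [0.68,-0.64,-0.02],"turn": [0,0,0.14]},
  {"slide": [0.68,-0.64,-0.02],"turn": [0,0,0.14]},
  {"slide": [0.68,-0.64,-0.02],"turn": [0,0,0.14]},
])

```text
clock: 5.53
tool_pos: [0.485, -0.0352, 0.1356]
eef_rot: [[-0.924, -0.382, -0.002], [-0.382, 0.924, 0.0], [0.002, 0.001, -1.0]]
force: [-0.4, 0.8, -1.1]
gripper_width: 0.339
gripper_force: 50.1
```

Call:
play_rows([
  {"slide": [0.58,-0.73,-0.01],"turn": [0,0,0.15]},
  {"slide": [0.58,-0.73,-0.01],"turn": [0,0,0.15]},
  {"slide": [0.58,-0.73,-0.01],"turn": [0,0,0.15]},
])

```text
clock: 5.78
tool_pos: [0.46, -0.125, 0.1367]
eef_rot: [[-0.973, -0.232, -0.001], [-0.232, 0.973, 0.0], [0.001, 0.0, -1.0]]
force: [-0.1, 0.1, -0.9]
gripper_width: 0.343
gripper_force: 50.1
```

Call:
play_rows([
  {"slide": [0.46,-0.82,-0.02],"turn": [0,0,0.14]},
  {"slide": [0.46,-0.82,-0.02],"turn": [0,0,0.14]},
  {"slide": [0.46,-0.82,-0.02],"turn": [0,0,0.14]},
  {"slide": [0.46,-0.82,-0.02],"turn": [0,0,0.14]},
  {"slide": [0.46,-0.82,-0.02],"turn": [0,0,0.14]},
  {"slide": [0.46,-0.82,-0.02],"turn": [0,0,0.14]},
])

```text
clock: 6.28
tool_pos: [0.4358, -0.211, 0.1389]
eef_rot: [[-0.996, -0.093, -0.001], [-0.093, 0.996, 0.001], [0.001, 0.001, -1.0]]
force: [0.2, 0.9, -1.6]
gripper_width: 0.337
gripper_force: 50.1
```

```bash
python3 - <<'E'
from bench import eyes
import cv2,numpy as np
c=eyes.capture("wrist"); cv2.imwrite("pics/w3.png",c["image"]); np.savez("pics/w3.npz",**c)
E
python3 plan.py "[(436,-212,60,95)]"
```

```text
t 6.33 p [ 435.9 -210.8  139. ]
(436, -212, 60, 95) slide [-0.0, -0.01, 0.79] turn [0.0, -0.0, 0.01] rows 2
```

View pics/w3.png

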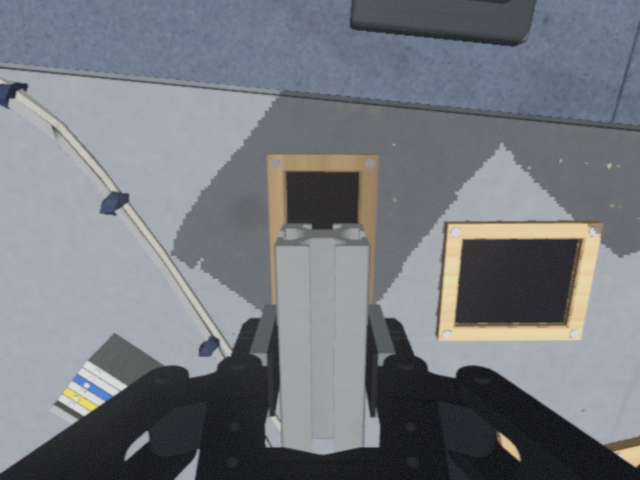

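The piece lines up with the long nest: its edges at columns 277–368 sit centrally over the recess at 287–359. A check of the piece's near end (row ~240) will show its position along the length.

```bash
python3 - <<'E'
from h import *
c=np.load("pics/w3.npz"); print(ray(c,[(322,238),(277,246),(368,246)],.136), ray(c,[(323,171),(287,171),(359,171)],.008))
E
```

```text
[[ 0.39561822 -0.21494017]
 [ 0.39943862 -0.22841002]
 [ 0.39682511 -0.20068709]] [[ 0.38952921 -0.21486459]
 [ 0.39154868 -0.23626825]
 [ 0.38750959 -0.19345939]]
```

Call:
play_rows([
  {"slide": [0,-0.01,0.4],"turn": [0,0,0.01]},
  {"slide": [0,-0.01,0.79],"turn": [0,0,0.01]},
  {"slide": [0,-0.01,0.79],"turn": [0,0,0.01]},
  {"slide": [0,-0.01,0.79],"turn": [0,0,0.01]},
])

```text
clock: 6.67
tool_pos: [0.4354, -0.2117, 0.0593]
eef_rot: [[-0.997, -0.083, -0.004], [-0.083, 0.997, 0.003], [0.004, 0.003, -1.0]]
force: [0.5, 0.0, 0.8]
gripper_width: 0.343
gripper_force: 50.0
```

Piece centre comes out at x ≈ 0.436 and recess centre at ≈ 0.437, so the fit is good. Lowering in small steps.

Call:
play_rows([
  {"slide": [0,0,0.1],"turn": [0,0,0]},
  {"slide": [0,0,0.18],"turn": [0,0,0]},
  {"slide": [0,0,0.21],"turn": [0,0,0]},
  {"slide": [0,0,0.23],"turn": [0,0,0]},
  {"slide": [0,0,0.23],"turn": [0,0,0]},
  {"slide": [0,0,0.23],"turn": [0,0,0]},
])

```text
clock: 7.17
tool_pos: [0.4358, -0.2133, 0.0377]
eef_rot: [[-0.997, -0.081, 0.001], [-0.081, 0.997, -0.0], [-0.001, -0.0, -1.0]]
force: [0.3, -0.8, -0.9]
gripper_width: 0.337
gripper_force: 50.0
```

```bash
python3 plan.py "[(436,-212,130,95),(447,333,140,38.4)]"
```

```text
t 7.17 p [ 435.8 -213.3   37.7]
(436, -212, 130, 95) slide [-0.0, 0.01, -0.92] turn [-0.0, 0.0, -0.01] rows 3
(447, 333, 140, 38.4) slide [-0.1, 0.9, -0.02] turn [-0.0, 0.0, 0.16] rows 3
(447, 333, 140, 38.4) slide [0.05, 0.91, -0.02] turn [0.0, 0.0, 0.16] rows 3
(447, 333, 140, 38.4) slide [0.2, 0.89, -0.02] turn [0.0, 0.0, 0.16] rows 3
(447, 333, 140, 38.4) slide [0.35, 0.84, -0.01] turn [0.0, 0.0, 0.16] rows 3
(447, 333, 140, 38.4) slide [0.48, 0.77, -0.02] turn [0.0, 0.0, 0.15] rows 3
(447, 333, 140, 38.4) slide [0.59, 0.69, -0.01] turn [0.0, 0.0, 0.16] rows 3
```

Call:
play_rows([
  {"slide": [0,0.01,0.01],"turn": [0,0,0]},
  {"slide": [0,0.01,0.01],"turn": [0,0,0]},
])

```text
clock: 7.33
tool_pos: [0.4356, -0.2121, 0.0365]
eef_rot: [[-0.997, -0.081, 0.0], [-0.081, 0.997, -0.0], [-0.0, -0.0, -1.0]]
force: [-0.6, -0.2, -1.1]
gripper_width: 0.342
gripper_force: 50.0
```

Call:
play_rows([
  {"slide": [0,0,0],"turn": [0,0,0]},
  {"slide": [0,0,0],"turn": [0,0,0]},
  {"slide": [0,0,0],"turn": [0,0,0]},
  {"slide": [0,0,0],"turn": [0,0,0]},
  {"slide": [0,0,0],"turn": [0,0,0]},
], grip=-0.2)

```text
clock: 7.75
tool_pos: [0.4356, -0.2121, 0.0363]
eef_rot: [[-0.997, -0.081, 0.0], [-0.081, 0.997, 0.0], [-0.0, 0.0, -1.0]]
force: [-0.6, 0.4, -0.0]
gripper_width: 0.6
gripper_force: 0.0
```

Call:
play_rows([
  {"slide": [0,0,-0.3],"turn": [0,0,0]},
  {"slide": [0,0,-0.6],"turn": [0,0,0]},
  {"slide": [0,0,-0.94],"turn": [0,0,0]},
  {"slide": [0,0,-0.94],"turn": [0,0,0]},
  {"slide": [0,0,-0.94],"turn": [0,0,0]},
])

```text
clock: 8.17
tool_pos: [0.4361, -0.2124, 0.1318]
eef_rot: [[-0.997, -0.081, 0.003], [-0.081, 0.997, -0.002], [-0.003, -0.002, -1.0]]
force: [-0.7, 0.2, -0.6]
gripper_width: 0.597
gripper_force: 0.0
```

```bash
python3 - <<'E'
from bench import eyes
import cv2,numpy as np
c=eyes.capture("wrist"); cv2.imwrite("pics/w4.png",c["image"]); np.savez("pics/w4.npz",**c)
E
python3 plan.py "[(447,333,140,38.4)]"
```

```text
t 8.22 p [ 435.6 -212.1  130.6]
(447, 333, 140, 38.4) slide [-0.09, 0.9, -0.02] turn [-0.0, 0.0, 0.16] rows 3
(447, 333, 140, 38.4) slide [0.06, 0.91, -0.02] turn [-0.0, 0.0, 0.16] rows 3
(447, 333, 140, 38.4) slide [0.21, 0.88, -0.01] turn [0.0, 0.0, 0.15] rows 3
(447, 333, 140, 38.4) slide [0.35, 0.84, -0.02] turn [0.0, 0.0, 0.16] rows 3
(447, 333, 140, 38.4) slide [0.48, 0.77, -0.01] turn [0.0, 0.0, 0.15] rows 3
(447, 333, 140, 38.4) slide [0.59, 0.69, -0.02] turn [0.0, 0.0, 0.16] rows 3
```

View pics/w4.png

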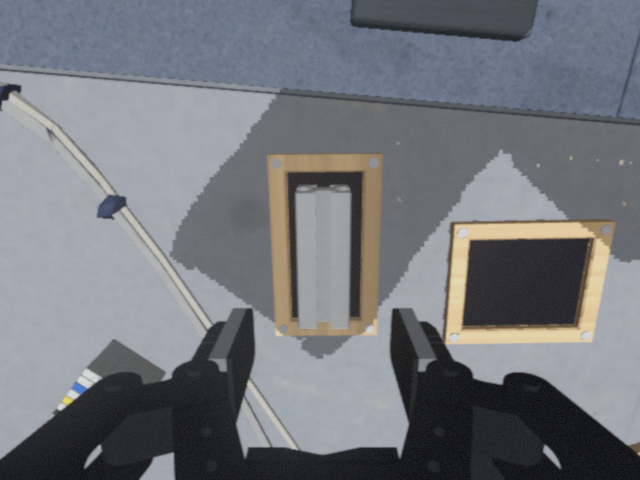

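The long profile sits centred in its nest, well inside the recess edges. Now the drilled block.

Call:
play_rows([
  {"slide": [-0.09,0.9,-0.02],"turn": [0,0,0.16]},
  {"slide": [-0.09,0.9,-0.02],"turn": [0,0,0.16]},
  {"slide": [-0.09,0.9,-0.02],"turn": [0,0,0.16]},
], grip=-1)

```text
clock: 8.47
tool_pos: [0.4357, -0.118, 0.131]
eef_rot: [[-0.996, 0.089, -0.004], [0.089, 0.996, 0.002], [0.004, 0.002, -1.0]]
force: [0.7, -0.9, -0.0]
gripper_width: 0.986
gripper_force: 0.0
```

Call:
play_rows([
  {"slide": [0.06,0.91,-0.02],"turn": [0,0,0.16]},
  {"slide": [0.06,0.91,-0.02],"turn": [0,0,0.16]},
  {"slide": [0.06,0.91,-0.02],"turn": [0,0,0.16]},
])

```text
clock: 8.72
tool_pos: [0.4381, -0.0272, 0.1332]
eef_rot: [[-0.967, 0.254, -0.003], [0.254, 0.967, 0.001], [0.003, 0.0, -1.0]]
force: [0.5, -0.8, 0.3]
gripper_width: 1.001
gripper_force: 0.0
```

Call:
play_rows([
  {"slide": [0.21,0.88,-0.01],"turn": [0,0,0.15]},
  {"slide": [0.21,0.88,-0.01],"turn": [0,0,0.15]},
  {"slide": [0.21,0.88,-0.01],"turn": [0,0,0.15]},
])

```text
clock: 8.97
tool_pos: [0.4402, 0.0632, 0.1342]
eef_rot: [[-0.916, 0.401, -0.002], [0.401, 0.916, 0.0], [0.002, -0.001, -1.0]]
force: [0.3, -0.6, 0.5]
gripper_width: 0.997
gripper_force: 0.0
```

Call:
play_rows([
  {"slide": [0.35,0.84,-0.02],"turn": [0,0,0.16]},
  {"slide": [0.35,0.84,-0.02],"turn": [0,0,0.16]},
  {"slide": [0.35,0.84,-0.02],"turn": [0,0,0.16]},
])

```text
clock: 9.22
tool_pos: [0.442, 0.1542, 0.1363]
eef_rot: [[-0.836, 0.549, -0.001], [0.549, 0.836, 0.0], [0.001, -0.001, -1.0]]
force: [0.4, -0.3, 0.7]
gripper_width: 1.001
gripper_force: 0.0
```

Call:
play_rows([
  {"slide": [0.48,0.77,-0.01],"turn": [0,0,0.15]},
  {"slide": [0.48,0.77,-0.01],"turn": [0,0,0.15]},
  {"slide": [0.48,0.77,-0.01],"turn": [0,0,0.15]},
])

```text
clock: 9.47
tool_pos: [0.4442, 0.2453, 0.1372]
eef_rot: [[-0.741, 0.672, -0.001], [0.672, 0.741, 0.0], [0.001, -0.0, -1.0]]
force: [0.0, -1.3, -1.0]
gripper_width: 1.002
gripper_force: 0.0
```

Call:
play_rows([
  {"slide": [0.59,0.69,-0.02],"turn": [0,0,0.16]},
  {"slide": [0.59,0.69,-0.02],"turn": [0,0,0.16]},
  {"slide": [0.59,0.69,-0.02],"turn": [0,0,0.16]},
  {"slide": [0.59,0.69,-0.02],"turn": [0,0,0.16]},
  {"slide": [0.59,0.69,-0.02],"turn": [0,0,0.16]},
])

```text
clock: 9.88
tool_pos: [0.4464, 0.3321, 0.139]
eef_rot: [[-0.621, 0.784, -0.002], [0.784, 0.621, -0.001], [0.0, -0.002, -1.0]]
force: [-0.4, -0.6, -0.7]
gripper_width: 1.0
gripper_force: 0.0
```

```bash
python3 - <<'E'
from bench import eyes
import cv2,numpy as np
c=eyes.capture("wrist"); cv2.imwrite("pics/w5.png",c["image"]); np.savez("pics/w5.npz",**c)
E
python3 plan.py "[(447,333,60,38.4),(447,333,32,38.4)]"
```

```text
t 9.93 p [446.6 331.4 139.3]
(447, 333, 60, 38.4) slide [0.01, 0.02, 0.79] turn [-0.0, -0.0, -0.0] rows 2
(447, 333, 32, 38.4) slide [-0.0, -0.0, 0.28] turn [-0.0, -0.0, -0.0] rows 1
```

View pics/w5.png

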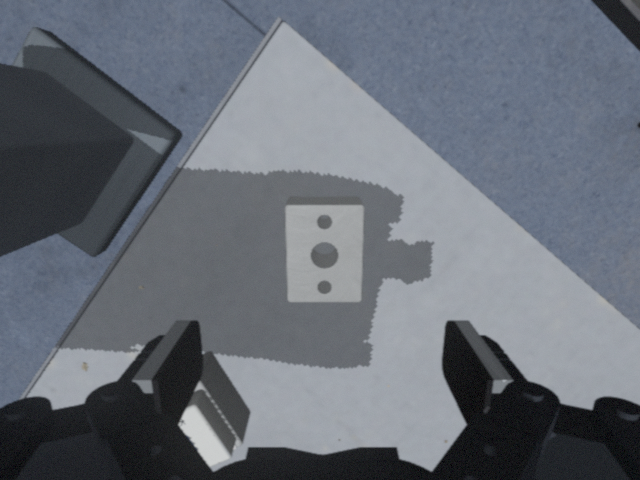

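The block sits square and central between the jaws (columns 287–363). I'll grip and lift it.

Call:
play_rows([
  {"slide": [0.01,0.02,0.4],"turn": [0,0,0]},
  {"slide": [0.01,0.02,0.79],"turn": [0,0,0]},
  {"slide": [0.01,0.02,0.94],"turn": [0,0,0]},
  {"slide": [0.01,0.02,1.0],"turn": [0,0,0]},
  {"slide": [0.01,0.02,1.0],"turn": [0,0,0]},
])

```text
clock: 10.35
tool_pos: [0.4478, 0.3329, 0.0391]
eef_rot: [[-0.618, 0.786, -0.003], [0.786, 0.618, -0.001], [0.0, -0.003, -1.0]]
force: [0.3, 0.1, 0.0]
gripper_width: 1.002
gripper_force: 0.0
```

Call:
play_rows([
  {"slide": [0,0,0.07],"turn": [0,0,0]},
  {"slide": [0,0,0.07],"turn": [0,0,0]},
  {"slide": [0,0,0.07],"turn": [0,0,0]},
])

```text
clock: 10.6
tool_pos: [0.4484, 0.3343, 0.0342]
eef_rot: [[-0.619, 0.786, 0.001], [0.786, 0.619, 0.001], [-0.0, 0.001, -1.0]]
force: [-1.0, 0.1, -0.7]
gripper_width: 1.0
gripper_force: 0.0
```

Call:
play_rows([
  {"slide": [0,0,0],"turn": [0,0,0]},
  {"slide": [0,0,0],"turn": [0,0,0]},
  {"slide": [0,0,0],"turn": [0,0,0]},
  {"slide": [0,0,0],"turn": [0,0,0]},
  {"slide": [0,0,0],"turn": [0,0,0]},
  {"slide": [0,0,0],"turn": [0,0,0]},
  {"slide": [0,0,0],"turn": [0,0,0]},
  {"slide": [0,0,0],"turn": [0,0,0]},
  {"slide": [0,0,0],"turn": [0,0,0]},
], grip=1, force=60)

```text
clock: 11.35
tool_pos: [0.448, 0.3345, 0.034]
eef_rot: [[-0.619, 0.785, 0.001], [0.785, 0.619, 0.0], [-0.0, 0.001, -1.0]]
force: [-1.9, -1.1, 7.9]
gripper_width: 0.514
gripper_force: 61.6
```

Call:
play_rows([
  {"slide": [0,0,-0.3],"turn": [0,0,0]},
  {"slide": [0,0,-0.6],"turn": [0,0,0]},
  {"slide": [0,0,-0.98],"turn": [0,0,0]},
  {"slide": [0,0,-0.98],"turn": [0,0,0]},
  {"slide": [0,0,-0.98],"turn": [0,0,0]},
])

```text
clock: 11.77
tool_pos: [0.4484, 0.3348, 0.133]
eef_rot: [[-0.619, 0.785, 0.003], [0.785, 0.619, 0.002], [-0.0, 0.004, -1.0]]
force: [-0.9, 0.0, -3.6]
gripper_width: 0.511
gripper_force: 63.3
```

```bash
python3 plan.py "[(449,-85,140,6),(449,-85,60,6)]"
```

```text
t 11.77 p [448.4 334.8 133. ]
(449, -85, 140, 6) slide [-0.83, -0.65, -0.02] turn [0.0, -0.0, 0.13] rows 3
(449, -85, 140, 6) slide [-0.9, -0.53, -0.02] turn [0.0, -0.0, 0.14] rows 3
(449, -85, 140, 6) slide [-0.97, -0.39, -0.02] turn [0.0, -0.0, 0.13] rows 3
(449, -85, 140, 6) slide [-0.51, -0.13, -0.01] turn [0.0, -0.0, 0.07] rows 2
(449, -85, 140, 6) slide [-0.52, -0.09, -0.01] turn [0.0, -0.0, 0.07] rows 2
(449, -85, 60, 6) slide [-0.0, -0.0, 0.8] turn [0.0, -0.0, -0.0] rows 2
```

Call:
play_rows([
  {"slide": [-0.83,-0.65,-0.02],"turn": [0,0,0.13]},
  {"slide": [-0.83,-0.65,-0.02],"turn": [0,0,0.13]},
  {"slide": [-0.83,-0.65,-0.02],"turn": [0,0,0.13]},
])

```text
clock: 12.02
tool_pos: [0.4468, 0.2262, 0.1319]
eef_rot: [[-0.506, 0.863, -0.003], [0.863, 0.506, -0.001], [0.0, -0.004, -1.0]]
force: [0.6, 0.2, -2.2]
gripper_width: 0.513
gripper_force: 63.2
```

Call:
play_rows([
  {"slide": [-0.9,-0.53,-0.02],"turn": [0,0,0.14]},
  {"slide": [-0.9,-0.53,-0.02],"turn": [0,0,0.14]},
  {"slide": [-0.9,-0.53,-0.02],"turn": [0,0,0.14]},
])

```text
clock: 12.27
tool_pos: [0.447, 0.1215, 0.134]
eef_rot: [[-0.372, 0.928, -0.003], [0.928, 0.372, -0.001], [0.001, -0.003, -1.0]]
force: [1.1, 0.6, -2.4]
gripper_width: 0.509
gripper_force: 63.2
```

Call:
play_rows([
  {"slide": [-0.97,-0.39,-0.02],"turn": [0,0,0.13]},
  {"slide": [-0.97,-0.39,-0.02],"turn": [0,0,0.13]},
  {"slide": [-0.97,-0.39,-0.02],"turn": [0,0,0.13]},
])

```text
clock: 12.52
tool_pos: [0.4476, 0.017, 0.1362]
eef_rot: [[-0.243, 0.97, -0.002], [0.97, 0.243, 0.0], [0.001, -0.002, -1.0]]
force: [0.3, 0.9, -2.6]
gripper_width: 0.514
gripper_force: 63.2
```

Call:
play_rows([
  {"slide": [-0.51,-0.13,-0.01],"turn": [0,0,0.07]},
  {"slide": [-0.51,-0.13,-0.01],"turn": [0,0,0.07]},
])

```text
clock: 12.68
tool_pos: [0.4479, -0.0362, 0.1372]
eef_rot: [[-0.168, 0.986, -0.001], [0.986, 0.168, 0.0], [0.0, -0.001, -1.0]]
force: [1.0, 0.5, -2.4]
gripper_width: 0.509
gripper_force: 63.2
```

Call:
play_rows([
  {"slide": [-0.52,-0.09,-0.01],"turn": [0,0,0.07]},
  {"slide": [-0.52,-0.09,-0.01],"turn": [0,0,0.07]},
  {"slide": [-0.52,-0.09,-0.01],"turn": [0,0,0.07]},
  {"slide": [-0.52,-0.09,-0.01],"turn": [0,0,0.07]},
])

```text
clock: 13.02
tool_pos: [0.448, -0.0854, 0.1384]
eef_rot: [[-0.101, 0.995, -0.002], [0.995, 0.101, 0.001], [0.001, -0.002, -1.0]]
force: [-0.6, 1.4, -2.9]
gripper_width: 0.511
gripper_force: 63.2
```

```bash
python3 - <<'E'
from bench import eyes
import cv2,numpy as np
c=eyes.capture("wrist"); cv2.imwrite("pics/w6.png",c["image"]); np.savez("pics/w6.npz",**c)
E
python3 plan.py "[(449,-85,60,6),(449,-85,37,6)]"
```

```text
t 13.07 p [448.1 -84.8 138.6]
(449, -85, 60, 6) slide [-0.0, 0.01, 0.79] turn [-0.0, -0.0, -0.0] rows 2
(449, -85, 37, 6) slide [-0.0, 0.0, 0.23] turn [-0.0, -0.0, -0.0] rows 1
```

View pics/w6.png

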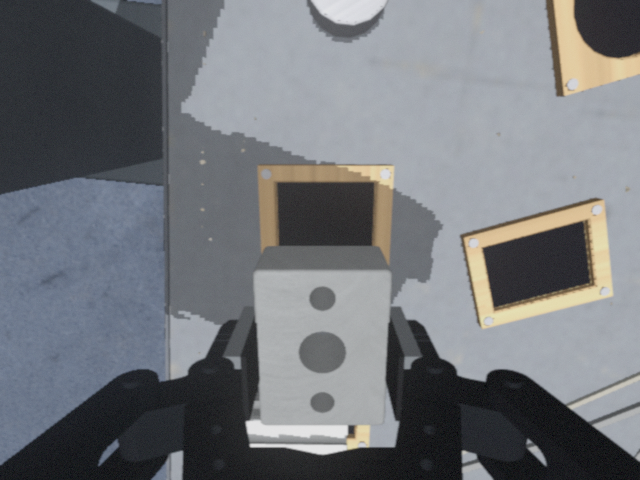

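Block and recess line up (block columns 254–391 centred on the recess at 277–374). Lowering with a check along the length.

```bash
python3 - <<'E'
from h import *
c=np.load("pics/w6.npz"); print(ray(c,[(322,271)],.1325), ray(c,[(325,182),(277,182),(374,182)],.008))
E
```

```text
[[ 0.44580123 -0.05664214]] [[ 0.44619841 -0.04523023]
 [ 0.41750738 -0.04818156]
 [ 0.47547395 -0.04221878]]
```

Call:
play_rows([
  {"slide": [0,0.01,0.4],"turn": [0,0,0]},
  {"slide": [0,0.01,0.79],"turn": [0,0,0]},
  {"slide": [0,0.01,0.79],"turn": [0,0,0]},
  {"slide": [0,0.01,0.79],"turn": [0,0,0]},
])

```text
clock: 13.4
tool_pos: [0.4486, -0.0839, 0.0592]
eef_rot: [[-0.103, 0.995, -0.005], [0.995, 0.104, 0.002], [0.002, -0.005, -1.0]]
force: [0.0, -0.5, -1.2]
gripper_width: 0.512
gripper_force: 63.1
```

Call:
play_rows([
  {"slide": [0.02,0,0.1],"turn": [0,0,0]},
  {"slide": [0.02,0,0.17],"turn": [0,0,0]},
  {"slide": [0.02,0,0.2],"turn": [0,0,0]},
  {"slide": [0.02,0,0.22],"turn": [0,0,0]},
  {"slide": [0.02,0,0.22],"turn": [0,0,0]},
  {"slide": [0.02,0,0.22],"turn": [0,0,0]},
])

```text
clock: 13.9
tool_pos: [0.4496, -0.0834, 0.039]
eef_rot: [[-0.102, 0.995, 0.001], [0.995, 0.102, -0.0], [-0.0, 0.001, -1.0]]
force: [0.3, 0.2, -2.5]
gripper_width: 0.514
gripper_force: 63.3
```

Call:
play_rows([
  {"slide": [0,0,0],"turn": [0,0,0]},
  {"slide": [0,0,0],"turn": [0,0,0]},
])

```text
clock: 14.07
tool_pos: [0.4495, -0.0834, 0.0387]
eef_rot: [[-0.102, 0.995, 0.001], [0.995, 0.102, -0.0], [-0.0, 0.001, -1.0]]
force: [0.0, 0.0, -1.0]
gripper_width: 0.509
gripper_force: 63.3
```

Call:
play_rows([
  {"slide": [0,0,0.01],"turn": [0,0,0]},
  {"slide": [0,0,0.015],"turn": [0,0,0]},
  {"slide": [0,0,0.015],"turn": [0,0,0]},
])

```text
clock: 14.32
tool_pos: [0.4494, -0.0834, 0.037]
eef_rot: [[-0.102, 0.995, 0.0], [0.995, 0.102, -0.0], [-0.0, 0.0, -1.0]]
force: [-1.2, -0.0, 4.3]
gripper_width: 0.511
gripper_force: 64.0
```

Call:
play_rows([
  {"slide": [0,0,0],"turn": [0,0,0]},
  {"slide": [0,0,0],"turn": [0,0,0]},
  {"slide": [0,0,0],"turn": [0,0,0]},
  {"slide": [0,0,0],"turn": [0,0,0]},
  {"slide": [0,0,0],"turn": [0,0,0]},
], grip=-0.5)

```text
clock: 14.73
tool_pos: [0.4494, -0.0833, 0.0368]
eef_rot: [[-0.102, 0.995, 0.0], [0.995, 0.102, 0.0], [0.0, 0.0, -1.0]]
force: [-1.1, -0.2, -0.3]
gripper_width: 0.748
gripper_force: 0.0
```

Call:
play_rows([
  {"slide": [0,0,-0.3],"turn": [0,0,0]},
  {"slide": [0,0,-0.6],"turn": [0,0,0]},
  {"slide": [0,0,-0.94],"turn": [0,0,0]},
  {"slide": [0,0,-0.94],"turn": [0,0,0]},
  {"slide": [0,0,-0.94],"turn": [0,0,0]},
])

```text
clock: 15.15
tool_pos: [0.4499, -0.0835, 0.1322]
eef_rot: [[-0.102, 0.995, 0.003], [0.995, 0.102, -0.001], [-0.001, 0.003, -1.0]]
force: [-0.1, -0.3, -0.0]
gripper_width: 0.754
gripper_force: 0.0
```

```bash
python3 - <<'E'
from bench import eyes
import cv2,numpy as np
c=eyes.capture("wrist"); cv2.imwrite("pics/w7.png",c["image"]); np.savez("pics/w7.npz",**c)
E
python3 plan.py "[(597,201,140,106.5)]"
```

```text
t 15.2 p [449.4 -83.3 131.1]
(597, 201, 140, 106.5) slide [0.89, 0.59, -0.03] turn [0.0, 0.0, -0.56] rows 5
(597, 201, 140, 106.5) slide [0.42, 0.98, -0.03] turn [0.0, 0.0, -0.56] rows 5
(597, 201, 140, 106.5) slide [-0.1, 0.53, -0.01] turn [-0.0, 0.0, -0.28] rows 3
(597, 201, 140, 106.5) slide [-0.24, 0.47, -0.02] turn [-0.0, 0.0, -0.28] rows 3
```

View pics/w7.png

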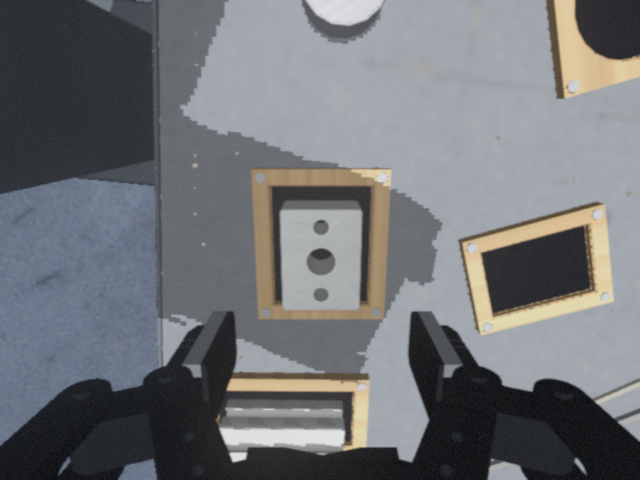

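The block sits in its nest, square and within the recess. Now the short profile.

Call:
play_rows([
  {"slide": [0.89,0.59,-0.03],"turn": [0,0,-0.56]},
  {"slide": [0.89,0.59,-0.03],"turn": [0,0,-0.56]},
  {"slide": [0.89,0.59,-0.03],"turn": [0,0,-0.56]},
  {"slide": [0.89,0.59,-0.03],"turn": [0,0,-0.56]},
  {"slide": [0.89,0.59,-0.03],"turn": [0,0,-0.56]},
], grip=-1)

```text
clock: 15.62
tool_pos: [0.4989, 0.0126, 0.1322]
eef_rot: [[-0.642, 0.766, -0.002], [0.766, 0.642, 0.0], [0.002, -0.002, -1.0]]
force: [-0.2, -0.3, -0.7]
gripper_width: 0.998
gripper_force: 0.0
```

Call:
play_rows([
  {"slide": [0.42,0.98,-0.03],"turn": [0,0,-0.56]},
  {"slide": [0.42,0.98,-0.03],"turn": [0,0,-0.56]},
  {"slide": [0.42,0.98,-0.03],"turn": [0,0,-0.56]},
  {"slide": [0.42,0.98,-0.03],"turn": [0,0,-0.56]},
  {"slide": [0.42,0.98,-0.03],"turn": [0,0,-0.56]},
])

```text
clock: 16.03
tool_pos: [0.5478, 0.1073, 0.1348]
eef_rot: [[-0.959, 0.283, -0.003], [0.283, 0.959, -0.0], [0.003, -0.001, -1.0]]
force: [0.0, 0.0, -1.0]
gripper_width: 0.999
gripper_force: 0.0
```

Call:
play_rows([
  {"slide": [-0.1,0.53,-0.01],"turn": [0,0,-0.28]},
  {"slide": [-0.1,0.53,-0.01],"turn": [0,0,-0.28]},
  {"slide": [-0.1,0.53,-0.01],"turn": [0,0,-0.28]},
])

```text
clock: 16.28
tool_pos: [0.5736, 0.1559, 0.1359]
eef_rot: [[-1.0, -0.006, -0.001], [-0.006, 1.0, 0.0], [0.001, 0.0, -1.0]]
force: [0.1, 0.2, -0.0]
gripper_width: 0.997
gripper_force: 0.0
```

Call:
play_rows([
  {"slide": [-0.24,0.47,-0.02],"turn": [0,0,-0.28]},
  {"slide": [-0.24,0.47,-0.02],"turn": [0,0,-0.28]},
  {"slide": [-0.24,0.47,-0.02],"turn": [0,0,-0.28]},
  {"slide": [-0.24,0.47,-0.02],"turn": [0,0,-0.28]},
  {"slide": [-0.24,0.47,-0.02],"turn": [0,0,-0.28]},
])

```text
clock: 16.7
tool_pos: [0.5966, 0.2005, 0.1381]
eef_rot: [[-0.959, -0.285, -0.003], [-0.285, 0.959, -0.001], [0.003, 0.0, -1.0]]
force: [0.1, -0.3, -0.2]
gripper_width: 1.004
gripper_force: 0.0
```

```bash
python3 - <<'E'
from bench import eyes
import cv2,numpy as np
c=eyes.capture("wrist"); cv2.imwrite("pics/w8.png",c["image"]); np.savez("pics/w8.npz",**c)
E
python3 plan.py "[(597,201,45,106.5),(597,201,32,106.5)]"
```

```text
t 16.75 p [596.7 200.2 138.5]
(597, 201, 45, 106.5) slide [-0.01, 0.01, 0.94] turn [0.0, -0.0, 0.0] rows 3
(597, 201, 32, 106.5) slide [0.0, -0.0, 0.13] turn [0.0, -0.0, 0.0] rows 1
```

View pics/w8.png

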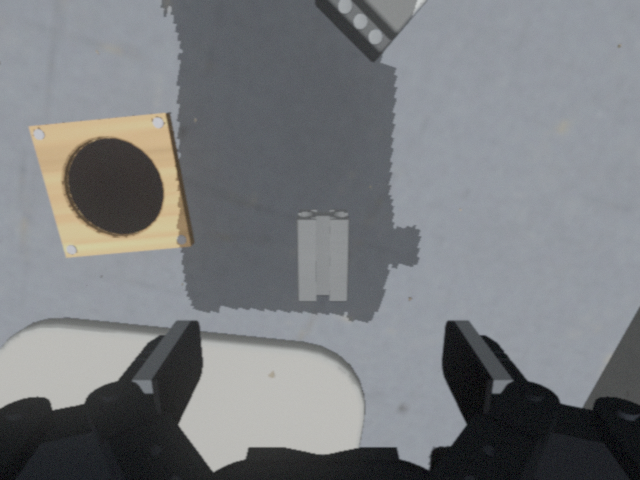

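The short profile is square in the jaws (columns 298–348). The monitor base lies close on the left, with its edge near row 325, so I'll check finger clearance first.

```bash
python3 - <<'E'
from h import *
c=np.load("pics/w8.npz"); print(ray(c,[(60,320),(180,328),(280,341),(345,360)],.015))
a=np.load("pics/scene0.npz"); b=np.load("pics/side0.npz")
P=lambda c:c["K"]@np.linalg.inv(c["extrinsics"])[:3]
X=cv2.triangulatePoints(P(a),P(b),np.float64([[322,126],[452,207]]).T,np.float64([[413,163],[437,283]]).T); print((X[:3]/X[3]).T)
E
```

```text
[[0.69061879 0.05160647]
 [0.67411768 0.12695678]
 [0.66469205 0.19165818]
 [0.66602614 0.23681628]]
[[ 0.70269918  0.2724205   0.17178386]
 [ 0.79912496 -0.07437003  0.09625842]]
```

Fingers reach at most x ≈ 0.63, while the base starts at about 0.665 and the screen at about 0.70, so there's room. Gripping.

Call:
play_rows([
  {"slide": [-0.01,0.01,0.4],"turn": [0,0,0]},
  {"slide": [-0.01,0.01,0.75],"turn": [0,0,0]},
  {"slide": [-0.01,0.01,0.94],"turn": [0,0,0]},
  {"slide": [-0.01,0.01,1.0],"turn": [0,0,0]},
  {"slide": [-0.01,0.01,1.0],"turn": [0,0,0]},
])

```text
clock: 17.17
tool_pos: [0.5972, 0.2013, 0.0382]
eef_rot: [[-0.959, -0.285, -0.003], [-0.285, 0.959, -0.001], [0.003, 0.0, -1.0]]
force: [0.1, 0.7, 0.8]
gripper_width: 0.999
gripper_force: 0.0
```

Call:
play_rows([
  {"slide": [0,0,0.06],"turn": [0,0,0]},
  {"slide": [0,0,0.06],"turn": [0,0,0]},
  {"slide": [0,0,0.06],"turn": [0,0,0]},
])

```text
clock: 17.42
tool_pos: [0.5983, 0.2019, 0.0349]
eef_rot: [[-0.958, -0.286, 0.002], [-0.286, 0.958, 0.0], [-0.002, -0.0, -1.0]]
force: [0.1, -0.7, 1.0]
gripper_width: 1.001
gripper_force: 0.0
```

Call:
play_rows([
  {"slide": [0,0,0],"turn": [0,0,0]},
  {"slide": [0,0,0],"turn": [0,0,0]},
  {"slide": [0,0,0],"turn": [0,0,0]},
  {"slide": [0,0,0],"turn": [0,0,0]},
  {"slide": [0,0,0],"turn": [0,0,0]},
  {"slide": [0,0,0],"turn": [0,0,0]},
  {"slide": [0,0,0],"turn": [0,0,0]},
  {"slide": [0,0,0],"turn": [0,0,0]},
  {"slide": [0,0,0],"turn": [0,0,0]},
  {"slide": [0,0,0],"turn": [0,0,0]},
], grip=1, force=50)

```text
clock: 18.25
tool_pos: [0.5981, 0.2019, 0.0343]
eef_rot: [[-0.958, -0.286, 0.001], [-0.286, 0.958, 0.0], [-0.001, 0.0, -1.0]]
force: [-0.4, 0.1, 5.7]
gripper_width: 0.34
gripper_force: 50.7
```

Call:
play_rows([
  {"slide": [0,0,-0.3],"turn": [0,0,0]},
  {"slide": [0,0,-0.6],"turn": [0,0,0]},
  {"slide": [0,0,-0.98],"turn": [0,0,0]},
  {"slide": [0,0,-0.98],"turn": [0,0,0]},
  {"slide": [0,0,-0.98],"turn": [0,0,0]},
])

```text
clock: 18.67
tool_pos: [0.5985, 0.202, 0.1337]
eef_rot: [[-0.958, -0.286, 0.004], [-0.286, 0.958, 0.001], [-0.004, -0.0, -1.0]]
force: [0.2, -0.4, -0.1]
gripper_width: 0.336
gripper_force: 50.0
```

```bash
python3 plan.py "[(585.5,-87,140,112)]"
```

```text
t 18.67 p [598.5 202.  133.7]
(585.5, -87, 140, 112) slide [0.32, -0.91, -0.02] turn [-0.0, 0.0, -0.03] rows 3
(585.5, -87, 140, 112) slide [0.34, -0.9, -0.02] turn [-0.0, 0.0, -0.03] rows 3
(585.5, -87, 140, 112) slide [0.38, -0.89, -0.03] turn [-0.0, 0.0, -0.03] rows 3
```

Call:
play_rows([
  {"slide": [0.32,-0.91,-0.02],"turn": [0,0,-0.03]},
  {"slide": [0.32,-0.91,-0.02],"turn": [0,0,-0.03]},
  {"slide": [0.32,-0.91,-0.02],"turn": [0,0,-0.03]},
])

```text
clock: 18.92
tool_pos: [0.5922, 0.1019, 0.1324]
eef_rot: [[-0.949, -0.315, -0.003], [-0.315, 0.949, -0.001], [0.003, 0.0, -1.0]]
force: [-0.1, 0.2, -0.2]
gripper_width: 0.343
gripper_force: 50.0
```

Call:
play_rows([
  {"slide": [0.34,-0.9,-0.02],"turn": [0,0,-0.03]},
  {"slide": [0.34,-0.9,-0.02],"turn": [0,0,-0.03]},
  {"slide": [0.34,-0.9,-0.02],"turn": [0,0,-0.03]},
])

```text
clock: 19.17
tool_pos: [0.5887, 0.0053, 0.1345]
eef_rot: [[-0.939, -0.344, -0.002], [-0.344, 0.939, -0.0], [0.002, 0.001, -1.0]]
force: [-0.4, 0.6, -0.4]
gripper_width: 0.34
gripper_force: 50.0
```

Call:
play_rows([
  {"slide": [0.38,-0.89,-0.03],"turn": [0,0,-0.03]},
  {"slide": [0.38,-0.89,-0.03],"turn": [0,0,-0.03]},
  {"slide": [0.38,-0.89,-0.03],"turn": [0,0,-0.03]},
  {"slide": [0.38,-0.89,-0.03],"turn": [0,0,-0.03]},
  {"slide": [0.38,-0.89,-0.03],"turn": [0,0,-0.03]},
])

```text
clock: 19.58
tool_pos: [0.5842, -0.0874, 0.1378]
eef_rot: [[-0.928, -0.373, -0.002], [-0.373, 0.928, 0.001], [0.001, 0.001, -1.0]]
force: [-0.7, -0.0, 0.1]
gripper_width: 0.335
gripper_force: 50.0
```

```bash
python3 - <<'E'
from bench import eyes
import cv2,numpy as np
c=eyes.capture("wrist"); cv2.imwrite("pics/w9.png",c["image"]); np.savez("pics/w9.npz",**c)
E
python3 plan.py "[(585.5,-87,60,112)]"
```

```text
t 19.63 p [584.4 -86.5 138. ]
(585.5, -87, 60, 112) slide [-0.01, -0.01, 0.78] turn [0.0, -0.0, 0.0] rows 2
```

View pics/w9.png

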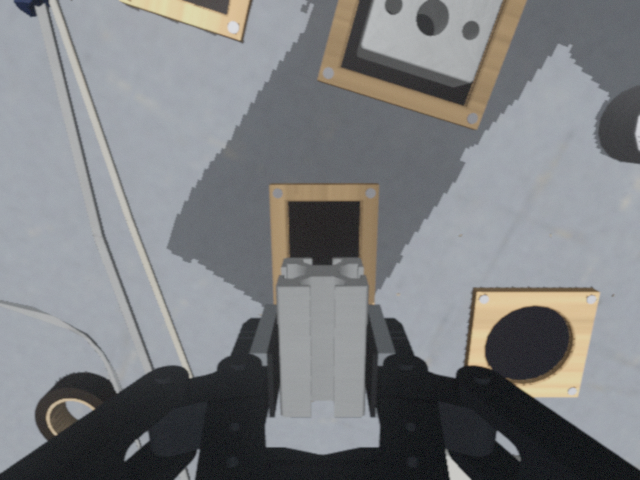

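Piece columns 278–367 sit centrally over the short nest's recess at 289–360. Lowering with a length check.

```bash
python3 - <<'E'
from h import *
c=np.load("pics/w9.npz"); E=c["extrinsics"]
p=ray(c,[(322,278)],.133)[0]; q=ray(c,[(324,202)],.008)[0]; u=np.array([-.928,-.373])
print('piece ctr',p-25*u/1000,'recess ctr',q-33*u/1000)
E
```

```text
piece ctr [ 0.58282527 -0.08839779] recess ctr [ 0.58849346 -0.08470337]
```

Call:
play_rows([
  {"slide": [-0.01,-0.01,0.4],"turn": [0,0,0]},
  {"slide": [-0.01,-0.01,0.78],"turn": [0,0,0]},
  {"slide": [-0.01,-0.01,0.78],"turn": [0,0,0]},
  {"slide": [-0.01,-0.01,0.78],"turn": [0,0,0]},
])

```text
clock: 19.97
tool_pos: [0.5852, -0.0862, 0.0596]
eef_rot: [[-0.926, -0.377, -0.004], [-0.377, 0.926, 0.001], [0.003, 0.003, -1.0]]
force: [0.6, 0.6, 0.3]
gripper_width: 0.339
gripper_force: 50.0
```

Call:
play_rows([
  {"slide": [-0.03,0,0.1],"turn": [0,0,0]},
  {"slide": [-0.03,0,0.17],"turn": [0,0,0]},
  {"slide": [-0.03,0,0.2],"turn": [0,0,0]},
  {"slide": [-0.03,0,0.22],"turn": [0,0,0]},
  {"slide": [-0.03,0,0.22],"turn": [0,0,0]},
  {"slide": [-0.03,0,0.22],"turn": [0,0,0]},
])

```text
clock: 20.47
tool_pos: [0.5888, -0.0868, 0.0392]
eef_rot: [[-0.927, -0.375, 0.001], [-0.375, 0.927, -0.0], [-0.001, -0.0, -1.0]]
force: [-0.4, -0.2, -0.1]
gripper_width: 0.342
gripper_force: 50.0
```

Call:
play_rows([
  {"slide": [0,0,0.01],"turn": [0,0,0]},
  {"slide": [0,0,0.015],"turn": [0,0,0]},
  {"slide": [0,0,0.015],"turn": [0,0,0]},
])

```text
clock: 20.72
tool_pos: [0.5887, -0.0868, 0.0374]
eef_rot: [[-0.927, -0.375, 0.0], [-0.375, 0.927, 0.0], [-0.0, -0.0, -1.0]]
force: [-0.6, 0.6, -0.3]
gripper_width: 0.342
gripper_force: 50.0
```

Call:
play_rows([
  {"slide": [0,0,0],"turn": [0,0,0]},
  {"slide": [0,0,0],"turn": [0,0,0]},
  {"slide": [0,0,0],"turn": [0,0,0]},
  {"slide": [0,0,0],"turn": [0,0,0]},
  {"slide": [0,0,0],"turn": [0,0,0]},
], grip=-0.2)

```text
clock: 21.13
tool_pos: [0.5887, -0.0867, 0.0373]
eef_rot: [[-0.927, -0.375, 0.0], [-0.375, 0.927, 0.0], [-0.0, 0.0, -1.0]]
force: [-0.1, -0.2, 0.8]
gripper_width: 0.601
gripper_force: 0.0
```

Call:
play_rows([
  {"slide": [0,0,-0.3],"turn": [0,0,0]},
  {"slide": [0,0,-0.6],"turn": [0,0,0]},
  {"slide": [0,0,-0.94],"turn": [0,0,0]},
  {"slide": [0,0,-0.94],"turn": [0,0,0]},
  {"slide": [0,0,-0.94],"turn": [0,0,0]},
])

```text
clock: 21.55
tool_pos: [0.5893, -0.0868, 0.1331]
eef_rot: [[-0.927, -0.375, 0.004], [-0.375, 0.927, -0.001], [-0.003, -0.002, -1.0]]
force: [-0.4, -0.0, -0.5]
gripper_width: 0.602
gripper_force: 0.0
```

```bash
python3 - <<'E'
from bench import eyes
import cv2,numpy as np
c=eyes.capture("wrist"); cv2.imwrite("pics/w10.png",c["image"]); np.savez("pics/w10.npz",**c)
E
python3 plan.py "[(446.5,56.5,140,80)]"
```

```text
t 21.6 p [588.7 -86.7 131.7]
(446.5, 56.5, 140, 80) slide [0.39, 0.93, -0.04] turn [-0.0, 0.0, 0.27] rows 3
(446.5, 56.5, 140, 80) slide [0.63, 0.78, -0.05] turn [-0.0, 0.0, 0.26] rows 3
```

View pics/w10.png

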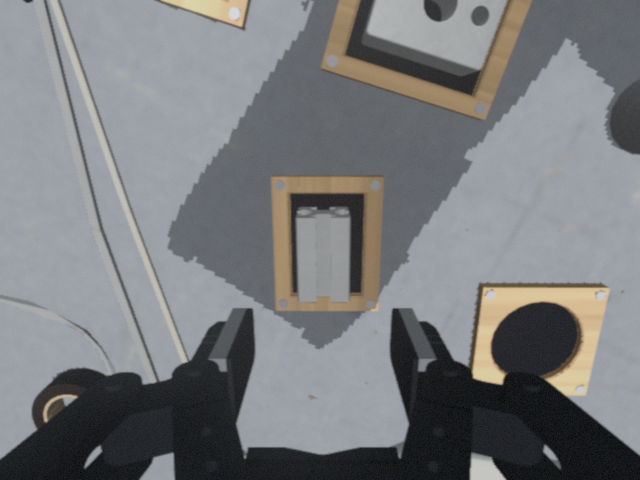

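The short profile lies in its nest. Last is the bush.

Call:
play_rows([
  {"slide": [0.39,0.93,-0.04],"turn": [0,0,0.27]},
  {"slide": [0.39,0.93,-0.04],"turn": [0,0,0.27]},
  {"slide": [0.39,0.93,-0.04],"turn": [0,0,0.27]},
], grip=-1)

```text
clock: 21.85
tool_pos: [0.5135, -0.0129, 0.1338]
eef_rot: [[-0.995, -0.095, -0.005], [-0.095, 0.996, 0.001], [0.005, 0.002, -1.0]]
force: [1.2, 0.3, 1.0]
gripper_width: 0.989
gripper_force: 0.0
```

Call:
play_rows([
  {"slide": [0.63,0.78,-0.05],"turn": [0,0,0.26]},
  {"slide": [0.63,0.78,-0.05],"turn": [0,0,0.26]},
  {"slide": [0.63,0.78,-0.05],"turn": [0,0,0.26]},
  {"slide": [0.63,0.78,-0.05],"turn": [0,0,0.26]},
  {"slide": [0.63,0.78,-0.05],"turn": [0,0,0.26]},
])

```text
clock: 22.27
tool_pos: [0.4465, 0.0566, 0.1397]
eef_rot: [[-0.986, 0.167, -0.001], [0.167, 0.986, 0.0], [0.001, -0.0, -1.0]]
force: [0.4, -0.4, 0.2]
gripper_width: 0.999
gripper_force: 0.0
```

```bash
python3 - <<'E'
from bench import eyes
from h import *
c=eyes.capture("wrist"); np.savez("pics/w11.npz",**c); im=c["image"]; cv2.imwrite("pics/w11.png",im)
g=cv2.cvtColor(im,cv2.COLOR_BGR2GRAY); P=np.linalg.inv(c["extrinsics"])@[.4465,.0565,.032,1]; uv=c["K"]@P[:3]; uv=uv[:2]/uv[2]; print('expect',uv)
for k in cv2.HoughCircles(cv2.GaussianBlur(g,(5,5),1),cv2.HOUGH_GRADIENT,1,15,param1=100,param2=20,minRadius=8,maxRadius=50)[0][:8]:
    print(k, ray(c,[k[:2]],.032)[0]*1000)
E
python3 plan.py "[(446.5,56.5,45,80)]"
```

```text
expect [322.00289642 256.88403941]
[321.5 256.5  34.8] [446.22251378  56.25301117]
[373.5 445.5  43.6] [583.29326583  68.43989823]
[126.5 298.5  48.2] [452.87336277 -62.48500754]
[ 87.5 306.5  43.8] [454.00515508 -87.07981319]
[174.5 369.5  38. ] [504.56240441 -47.36173599]
[584.5 201.5  20.8] [438.82356542 205.04178876]
[472.5 366.5  32.9] [533.45252283 137.55305759]
[383.5 432.5  29.2] [573.93752421  76.3459864 ]
t 22.32 p [447.3  56.  139.7]
(446.5, 56.5, 45, 80) slide [0.01, 0.0, 0.95] turn [-0.0, -0.0, 0.01] rows 3
```

The bush circle (radius 35 px at (321.5,256.5)) confirms the position to under a millimetre.

Call:
play_rows([
  {"slide": [0.01,0,0.4],"turn": [0,0,0]},
  {"slide": [0.01,0,0.75],"turn": [0,0,0]},
  {"slide": [0.01,0,0.94],"turn": [0,0,0]},
  {"slide": [0.01,0,1.0],"turn": [0,0,0]},
  {"slide": [0.01,0,1.0],"turn": [0,0,0]},
])

```text
clock: 22.73
tool_pos: [0.446, 0.0556, 0.0387]
eef_rot: [[-0.985, 0.17, -0.003], [0.17, 0.985, 0.0], [0.003, -0.0, -1.0]]
force: [0.2, 0.2, 0.2]
gripper_width: 0.999
gripper_force: 0.0
```

Call:
play_rows([
  {"slide": [0,0,0.06],"turn": [0,0,0]},
  {"slide": [0,0,0.06],"turn": [0,0,0]},
  {"slide": [0,0,0.06],"turn": [0,0,0]},
])

```text
clock: 22.98
tool_pos: [0.4466, 0.0561, 0.035]
eef_rot: [[-0.985, 0.17, 0.001], [0.17, 0.985, 0.0], [-0.001, 0.0, -1.0]]
force: [-0.5, -0.1, 0.6]
gripper_width: 0.999
gripper_force: 0.0
```

Call:
play_rows([
  {"slide": [0,0,0],"turn": [0,0,0]},
  {"slide": [0,0,0],"turn": [0,0,0]},
  {"slide": [0,0,0],"turn": [0,0,0]},
  {"slide": [0,0,0],"turn": [0,0,0]},
  {"slide": [0,0,0],"turn": [0,0,0]},
  {"slide": [0,0,0],"turn": [0,0,0]},
  {"slide": [0,0,0],"turn": [0,0,0]},
  {"slide": [0,0,0],"turn": [0,0,0]},
  {"slide": [0,0,0],"turn": [0,0,0]},
  {"slide": [0,0,0],"turn": [0,0,0]},
], grip=1, force=60)

```text
clock: 23.82
tool_pos: [0.4462, 0.0563, 0.0351]
eef_rot: [[-0.986, 0.169, 0.001], [0.169, 0.986, -0.0], [-0.001, 0.0, -1.0]]
force: [-1.6, -0.0, 13.3]
gripper_width: 0.492
gripper_force: 59.0
```

Call:
play_rows([
  {"slide": [0,0,-0.3],"turn": [0,0,0]},
  {"slide": [0,0,-0.6],"turn": [0,0,0]},
  {"slide": [0,0,-0.98],"turn": [0,0,0]},
  {"slide": [0,0,-0.98],"turn": [0,0,0]},
  {"slide": [0,0,-0.98],"turn": [0,0,0]},
])

```text
clock: 24.23
tool_pos: [0.4465, 0.0563, 0.1337]
eef_rot: [[-0.986, 0.169, 0.004], [0.169, 0.986, 0.0], [-0.004, 0.001, -1.0]]
force: [-0.0, -0.2, -2.9]
gripper_width: 0.492
gripper_force: 62.7
```

```bash
python3 plan.py "[(596,67,140,80),(596,67,60,80)]"
```

```text
t 24.23 p [446.5  56.3 133.7]
(596, 67, 140, 80) slide [-0.73, 0.18, -0.03] turn [0.0, 0.0, 0.0] rows 2
(596, 67, 140, 80) slide [-0.73, 0.18, -0.03] turn [0.0, 0.0, 0.0] rows 2
(596, 67, 60, 80) slide [0.01, -0.0, 0.8] turn [0.0, 0.0, 0.0] rows 2
```

Call:
play_rows([
  {"slide": [-0.73,0.18,-0.03],"turn": [0,0,0]},
  {"slide": [-0.73,0.18,-0.03],"turn": [0,0,0]},
])

```text
clock: 24.4
tool_pos: [0.5213, 0.0617, 0.1344]
eef_rot: [[-0.985, 0.17, -0.002], [0.17, 0.985, 0.0], [0.002, -0.0, -1.0]]
force: [0.6, -0.3, -2.7]
gripper_width: 0.49
gripper_force: 62.7
```

Call:
play_rows([
  {"slide": [-0.73,0.18,-0.03],"turn": [0,0,0]},
  {"slide": [-0.73,0.18,-0.03],"turn": [0,0,0]},
  {"slide": [-0.73,0.18,-0.03],"turn": [0,0,0]},
  {"slide": [-0.73,0.18,-0.03],"turn": [0,0,0]},
])

```text
clock: 24.73
tool_pos: [0.5962, 0.067, 0.1357]
eef_rot: [[-0.986, 0.17, -0.003], [0.17, 0.986, 0.0], [0.003, -0.0, -1.0]]
force: [-1.3, -0.4, -2.2]
gripper_width: 0.491
gripper_force: 62.7
```

```bash
python3 - <<'E'
from h import *
c=np.load("pics/w8.npz"); print(ray(c,[(113.5,187)],.006)); c=np.load("pics/w10.npz"); print(ray(c,[(536,341)],.006))
E
python3 plan.py "[(596,67,60,80),(596,67,39,80)]"
```

```text
[[0.59744351 0.06824499]]
[[0.59662866 0.06949205]]
t 24.73 p [596.2  67.  135.7]
(596, 67, 60, 80) slide [0.0, 0.0, 0.76] turn [-0.0, -0.0, 0.0] rows 2
(596, 67, 39, 80) slide [-0.0, 0.0, 0.21] turn [-0.0, -0.0, 0.0] rows 1
```

Call:
play_rows([
  {"slide": [-0.01,0.01,0.4],"turn": [0,0,0]},
  {"slide": [-0.01,0.01,0.7],"turn": [0,0,0]},
  {"slide": [-0.01,0.01,0.85],"turn": [0,0,0]},
  {"slide": [-0.01,0.01,0.92],"turn": [0,0,0]},
  {"slide": [-0.01,0.01,0.95],"turn": [0,0,0]},
  {"slide": [-0.01,0.01,0.95],"turn": [0,0,0]},
  {"slide": [-0.01,0.01,0.95],"turn": [0,0,0]},
])

```text
clock: 25.32
tool_pos: [0.5973, 0.0677, 0.044]
eef_rot: [[-0.986, 0.17, 0.001], [0.17, 0.986, 0.0], [-0.001, 0.0, -1.0]]
force: [-0.2, 0.0, -2.1]
gripper_width: 0.495
gripper_force: 62.7
```

Call:
play_rows([
  {"slide": [0,0,0],"turn": [0,0,0]},
  {"slide": [0,0,0],"turn": [0,0,0]},
])

```text
clock: 25.48
tool_pos: [0.5975, 0.0678, 0.0444]
eef_rot: [[-0.986, 0.17, 0.002], [0.17, 0.986, 0.0], [-0.002, 0.0, -1.0]]
force: [-0.4, 0.7, -3.3]
gripper_width: 0.49
gripper_force: 62.7
```

Call:
play_rows([
  {"slide": [0,0,0.03],"turn": [0,0,0]},
  {"slide": [0,0,0.05],"turn": [0,0,0]},
  {"slide": [0,0,0.055],"turn": [0,0,0]},
  {"slide": [0,0,0.055],"turn": [0,0,0]},
])

```text
clock: 25.82
tool_pos: [0.5973, 0.0678, 0.0382]
eef_rot: [[-0.986, 0.17, 0.0], [0.17, 0.986, 0.0], [-0.0, 0.0, -1.0]]
force: [-2.8, 1.1, 4.2]
gripper_width: 0.49
gripper_force: 63.4
```

Call:
play_rows([
  {"slide": [0,0,0.005],"turn": [0,0,0]},
  {"slide": [0,0,0.005],"turn": [0,0,0]},
  {"slide": [0,0,0.005],"turn": [0,0,0]},
])

```text
clock: 26.07
tool_pos: [0.5973, 0.0678, 0.0382]
eef_rot: [[-0.986, 0.17, 0.001], [0.17, 0.986, 0.0], [-0.001, 0.0, -1.0]]
force: [-3.4, 0.9, 9.6]
gripper_width: 0.489
gripper_force: 64.0
```

In contact with the floor at the expected height. Releasing, lifting and backing off for a check.

Call:
play_rows([
  {"slide": [0,0,0],"turn": [0,0,0]},
  {"slide": [0,0,0],"turn": [0,0,0]},
  {"slide": [0,0,0],"turn": [0,0,0]},
  {"slide": [0,0,0],"turn": [0,0,0]},
  {"slide": [0,0,0],"turn": [0,0,0]},
], grip=-0.5)

```text
clock: 26.48
tool_pos: [0.5972, 0.0678, 0.0372]
eef_rot: [[-0.986, 0.17, -0.0], [0.17, 0.986, 0.0], [0.0, 0.0, -1.0]]
force: [-0.1, 0.5, 1.0]
gripper_width: 0.749
gripper_force: 0.0
```

Call:
play_rows([
  {"slide": [0,0,-0.3],"turn": [0,0,0]},
  {"slide": [0,0,-0.6],"turn": [0,0,0]},
  {"slide": [0,0,-1.0],"turn": [0,0,0]},
  {"slide": [0,0,-1.0],"turn": [0,0,0]},
  {"slide": [0,0,-1.0],"turn": [0,0,0]},
])

```text
clock: 26.9
tool_pos: [0.598, 0.0678, 0.1393]
eef_rot: [[-0.986, 0.17, 0.004], [0.17, 0.986, 0.0], [-0.004, 0.001, -1.0]]
force: [-0.5, -1.0, -1.1]
gripper_width: 0.749
gripper_force: 0.0
```

Call:
play_rows([
  {"slide": [1.0,0,-1.0],"turn": [0,0,0]},
  {"slide": [1.0,0,-1.0],"turn": [0,0,0]},
  {"slide": [1.0,0,-1.0],"turn": [0,0,0]},
  {"slide": [1.0,0,-1.0],"turn": [0,0,0]},
  {"slide": [1.0,0,-1.0],"turn": [0,0,0]},
  {"slide": [1.0,0,-1.0],"turn": [0,0,0]},
])

```text
clock: 27.4
tool_pos: [0.4986, 0.0848, 0.2369]
eef_rot: [[-0.986, 0.169, 0.0], [0.169, 0.986, 0.0], [-0.0, 0.0, -1.0]]
force: [-0.1, -0.2, -0.0]
gripper_width: 0.752
gripper_force: 0.0
```

Call:
play_rows([
  {"slide": [0.1,1.0,-0.8],"turn": [0,0,0]},
  {"slide": [0.1,1.0,-0.8],"turn": [0,0,0]},
  {"slide": [0.1,1.0,-0.8],"turn": [0,0,0]},
  {"slide": [0.1,1.0,-0.8],"turn": [0,0,0]},
  {"slide": [0.1,1.0,-0.8],"turn": [0,0,0]},
  {"slide": [0.1,1.0,-0.8],"turn": [0,0,0]},
])

```text
clock: 27.9
tool_pos: [0.5059, 0.1847, 0.315]
eef_rot: [[-0.986, 0.169, -0.003], [0.169, 0.986, -0.001], [0.003, -0.001, -1.0]]
force: [-0.1, -1.0, -0.9]
gripper_width: 0.749
gripper_force: 0.0
```

```bash
python3 - <<'E'
from bench import eyes,sensors
from h import *
s=sensors.sense(); print(s['clock'],s['tool_pos'],s['force'])
c=eyes.capture("side"); np.savez("pics/side1.npz",**c); im=c["image"][215:355,230:390]
cv2.imwrite("pics/end.png",cv2.resize(im,(640,560),interpolation=cv2.INTER_CUBIC))
b=np.load("pics/side0.npz")
for n,(x,y) in dict(cont=(305,197),term=(306,390)).items():
    t=b["image"][y-20:y+20,x-20:x+20]; m=cv2.matchTemplate(c["image"][y-40:y+40,x-40:x+40],t,cv2.TM_CCOEFF_NORMED); print(n,cv2.minMaxLoc(m)[1::2],'same=(20,20)')
E
```

```text
27.9 [0.50591093 0.18465186 0.31502026] [-0.12677547 -0.97113192 -0.89343931]
cont (0.6298047304153442, (20, 20)) same=(20,20)
term (0.9995825886726379, (20, 20)) same=(20,20)
```

View pics/end.png

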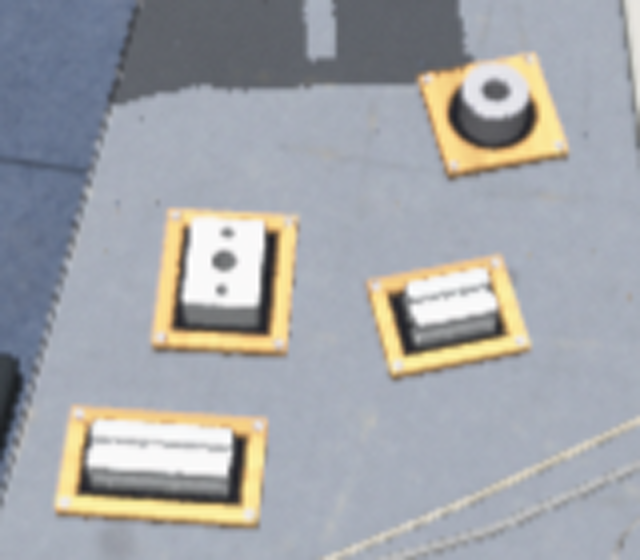

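All four pieces sit in their recesses: bush (495,105), block (225,265), short profile (450,308) and long profile (160,460). The terminal strip and contactor match best at zero shift; the contactor's weaker match is likely the changed shadow. Handing in.

```bash
python3 -c "
from bench import ticket
print(ticket.finish_job())"
```

```text
the job is handed in; nothing more can be done
None
```

All four workpieces are in their matching nests, released, and the job was handed in at about 28 s of the 115 s allowed; the contactor and terminal strip showed no shift in the side view, and the hand-in call returned no verdict.

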